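# Unclamp a test block and tip it over the fence

### The arm

A 6-joint arm with a two-finger parallel gripper is mounted at the origin on a cart in front of the work surface, level with it; the furniture and walls round the work are solid. World frame = base frame: x ahead of the robot, y to its left, z up, the work surface at z = 0. Lengths are in m, angles in rad, forces in N, time in s.
With the tool pointing down it reaches from about 0.3 to 0.875 m from the base axis. Payload 6.4 kg.
Tool frame: the origin (TCP) lies midway between the tips of the shut fingers; the grasp point (between the pads) lies 19 mm behind it; y points along the fingers, x is the direction in which the jaws open and shut, and the axes are right-handed (so a half turn about y gives the same grasp; the last joint's range is limited). The gripper opens to 85 mm and grips with 20 to 120 N. Pads are 22 mm wide; open, the fingers measure 114 mm over their backs; the gripper's body (76 mm by 85 mm) begins 54 mm behind the grasp point. The pads swing forward as they close: fully open they stand 13 mm farther back than shut.
Start: joints at [-1.395, 0.181, 1.607, -0, 1.354, -0.206], TCP at [0.214, -0.534, 0.231] pointing down, gripper open.
Joint ranges: [-2.99, 2.99], [-0.89, 2.07], [0.3, 2.58], [-1.14, 4.28], [0, 2.63], [-3.12, 3.12]. Speed limits (rad/s): [2.57, 2.57, 3.01, 3.14, 3.14, 3.14].

### API

Orientations are given as a unit quaternion [w, x, y, z].
In Python, from bench import ctrl gives the robot as it stands.
- The arm moves only by the tool step_arm, never from a script. Its argument "commands" is a list of rows, each a list of 7 numbers: the turn, a rotation vector about the tool's x, y, z in units of 6 degrees (1.0 is 6 degrees), then the shift along the tool's x, y, z in units of 30 mm (1.0 is 30 mm), then the opening, from 0 (shut) to 1 (fully open). A call has 1 to 10 rows; each row shifts and turns the commanded pose from where the row before left it, along the tool's axes as they then stand; what a row does not reach is not made up. A row lasts 1/10 s, in which the tool goes at most 50 mm and 8.59 degrees, less where a joint would pass 70% of its speed; a pose out of reach is approached as far as the arm can. A call with a number of a shift or a turn outside -1 to 1 is refused whole. A call with a gripper value outside its range is refused whole. The fingers move at their own pace and stop on an object; the grip force is fixed at half the most. Time passes only in rows, so rows that do not move let the fingers close. It gives the time, the measured TCP pose, the force and the opening at its end, in the units of the state.
- ctrl.get_obs(): the state, without advancing time (a new reading comes with each control period).
- ctrl.camera(name): name is "scene" or "top"; returns (picture, depth): 420x560x3 uint8, blue, green, red; 420x560 float32, m along the optical axis (not along the pixel's ray), 0 where there is no reading.
- ctrl.get_calibration(name): a dict with "intrinsics" (3x3 intrinsics, pixels), "R" (3x3) and "t" (3): a world point X has camera coordinates R X + t. Camera axes: x right, y down, z forward; pixel columns grow to the right and rows downward; lengths in m; the calibration is good to about 2 mm. A picture is of the moment at which its call begins. get_calibration takes no time and is no camera call.
- ctrl.hand_in(): hands the job in, once; it reports no verdict.
Trained networks look in the newest picture that a camera, given by its name, has taken for a name from the list of things; names that differ only in an ending like _2 or _b are one class to them, and where a whole thing is asked for, a point or a joint stands for the part that bears it (a point fixed in the world has none). Each returns a list of dicts, best first, with "p" (0 to 1); they miss things now and then, are a little off and sometimes report something else, mostly with a low value. They report only what shows in the picture. A call takes as long as a camera call.
- ctrl.boxes_of(thing, camera): "point" ([x, y, z] in m, in the coordinates of the camera as it stood for that picture, good to about 4 mm: the middle of the surface that is visible of it).
- ctrl.silhouettes(thing, camera): "pixels" (420x560 bool, what is visible of it).
The state is a dict: "time_s": time; "q": joint angles; "dq": joint speeds; "joint_efforts": joint torques, N m; "eef_pos": TCP position; "eef_rot": TCP orientation; "wrist_force": force on the tool from outside, world axes, zero at the start; "torque": the same for the moment, N m; "opening": opening from 0.0 (shut) to 1.0 (fully open).
Only numpy, scipy, OpenCV 4.12 (cv2) and the standard library are available. Lean on these libraries where they do the work, as an engineer would, in place of code of your own. Each camera call takes 0.05 s, during which the arm holds its last target.

### The job

Turn the clamped test block in the jig for its next test: unscrew both clamps until their bars are swung well off the block while it still stands where it is (one of the two has a reverse thread and nothing shows which, so try and feel which way it gives), then tip the block away from you over the fence step so that it lies flat and square on the upper deck with its orange face up. The green-capped dropper bottle is in the way: stand it upright on the worktop, off the jig, without tipping it over. Leave the bars swung off, and do not shift or tip any of the other glassware and bottles round the jig.

Things in the scene. Friction and masses are not known exactly. Their poses are not given: they have to be found in the camera images.
- jig: Aluminium turning jig fixed to the worktop, 185 x 190 mm. Origin on the worktop under the fence line, midway across. x points from the robot's side to the far side, across the fence; y along the fence to the left; z up. Lower deck, top 8 mm over the worktop, from x = -80 to 0 mm; upper deck, top 16 mm, from x = 0 to 105 mm.
- fence (a point): Middle of the upper edge of the fence: the fixed 8 mm step up from the lower to the upper deck, 16 mm over the worktop, along the jig's y, marked by a yellow stripe. 91 to 99 mm beyond it a dark end stop, 14 mm high and 110 mm wide, stands on the upper deck.
- block: Grey resin test block, loose, 40 mm (its x) x 70 mm (y) x 70 mm (z), 0.29 to 0.59 kg. Origin at the centre of its underside at the start; z then up. Its -x face, turned to the robot's side, is orange with a dark ring. It stands on the lower deck, 5 to 15 mm short of the fence, square to it within 0.05 rad. Both clamp bars reach 13 mm over its top, with 0.5 mm of play.
- block_center (a point): Centre of the block.
- block_face (a point): Centre of the block's orange face.
- clamp_a: Fixed post of clamp a, on the lower deck; origin at its foot, 8 mm over the worktop. The clamps look alike and stand 72 mm left and right of the jig's middle, 30 mm on the robot's side of the fence; clamp a may be left or right. One has an ordinary thread (loosens counterclockwise seen from above), the other a reverse one (loosens clockwise): which is found only by trying.
- knob_a_grip (a point): Centre of the black round fluted grip of clamp a, about 111 mm over the worktop: 40 mm diameter, 24 mm tall (12 mm above and below this point), on its vertical screw axis. Under it a 20 mm collar 12 mm tall, then a flat steel clamp bar 100 x 16 x 8 mm, fixed to the grip at the bar's middle and turning with it; the bar's top is 24 mm below this point.
- knob_a (a joint): How far clamp a is unscrewed, rad: 0 is tight on a hard stop, its bar across the block, within 0.08 rad of the jig's y. Grows as it loosens, whichever way that is, to 1.9 at most; the bar clears the block from about 1.1. Starts tight (0 to 0.02): the wrong way stops dead at once. Turns against about 0.06 N m of friction, stays where left, and rises 2.2 mm per rad.
- clamp_b: Fixed post of clamp b, on the lower deck; origin at its foot, 8 mm over the worktop. The clamps look alike and stand 72 mm left and right of the jig's middle, 30 mm on the robot's side of the fence; clamp a may be left or right. One has an ordinary thread (loosens counterclockwise seen from above), the other a reverse one (loosens clockwise): which is found only by trying.
- knob_b_grip (a point): Centre of the black round fluted grip of clamp b, about 111 mm over the worktop: 40 mm diameter, 24 mm tall (12 mm above and below this point), on its vertical screw axis. Under it a 20 mm collar 12 mm tall, then a flat steel clamp bar 100 x 16 x 8 mm, fixed to the grip at the bar's middle and turning with it; the bar's top is 24 mm below this point.
- knob_b (a joint): How far clamp b is unscrewed, rad: 0 is tight on a hard stop, its bar across the block, within 0.08 rad of the jig's y. Grows as it loosens, whichever way that is, to 1.9 at most; the bar clears the block from about 1.1. Starts tight (0 to 0.02): the wrong way stops dead at once. Turns against about 0.06 N m of friction, stays where left, and rises 2.2 mm per rad.
- bottle_500: Bystander: clear glass reagent bottle with a blue cap, standing, 86 mm across, 184 mm tall. Loose; origin at the centre of its underside.
- bottle_100: Bystander: small glass bottle with a red cap, standing, 56 mm across, 109 mm tall. Loose; origin at the centre of its underside.
- petri_1: Bystander: low clear covered dish, lying flat, 61 mm across, 15 mm tall. Loose; origin at the centre of its underside.
- cylinder_100: Bystander: glass measuring cylinder with a blue foot, standing, 58 mm across the foot, 215 mm tall. Loose; origin at the centre of its underside.
- erlenmeyer: Bystander: conical glass flask, standing, 68 mm across, 113 mm tall. Loose; origin at the centre of its underside.
- dropper_2: Bystander: small white dropper bottle with a white cap, standing on the worktop behind the jig, 27 mm across, 86 mm tall. Loose; origin at the centre of its underside.
- dropper_1: Small white dropper bottle with a green tapering cap, loose, 0.045 kg, 86 mm tall; its round body is 26 mm across. Origin at the centre of its underside, z up. It starts standing on the jig's upper deck, 35 to 70 mm beyond the fence, where the block is to lie.

How it is judged:
On the way:
1. both clamps are unscrewed by more than 1.1 rad, so that their bars are off the block, while the block still stands upright within 25 mm of its start (value of joint each of knob_a, knob_b above 1.1 rad and angle between block's own z axis and vertical below 0.15 rad and distance of block_center from where it was at the start of the episode below 0.025 m), for 0.2 s.
At the end, for the whole second after the job is handed in: Both clamps unscrewed over 1.1 rad; block at rest, flat within 0.1 rad, orange face up and 52 to 60 mm over the worktop, centre 5 to 75 mm beyond the fence and within 40 mm of the jig's middle, square within 0.25 rad; green-capped bottle upright within 0.1 rad, at rest on the worktop (value of joint each of knob_a, knob_b above 1.1 rad and angle between block's own x axis and vertical above 3.04 rad and height (world z) of block_face between 0.052 and 0.06 m and x of block_center in the frame of jig between 0.005 and 0.075 m and y of block_center in the frame of jig between -0.04 and 0.04 m and angle between the z axis of block and the x axis of jig, either way round below 0.25 rad and height (world z) of dropper_1 between -0.005 and 0.005 m and angle between dropper_1's own z axis and vertical below 0.1 rad and linear speed of each of dropper_1, block below 0.02 m/s and angular speed of block below 0.1 rad/s); the robot touches nothing.
It fails at once if another bottle, the dish, the flask or the cylinder round the jig is shifted by more than 25 mm (distance of any of bottle_500, bottle_100, petri_1, cylinder_100, erlenmeyer, dropper_2 from where it was at the start of the episode above 0.025 m).
It fails at once if another bottle, the dish, the flask or the cylinder round the jig is tipped (angle between any of bottle_500, bottle_100, petri_1, cylinder_100, erlenmeyer, dropper_2's own z axis and vertical above 0.3 rad).
It fails at once if the green-capped dropper bottle is tipped over (leans by more than 0.8 rad) (angle between dropper_1's own z axis and vertical above 0.8 rad).
It also fails if it takes over 72 s, if anything falls off the work surface, if the arm or the gripper's body presses on something with over 40 N, if the wrist force passes 120 N, or if a joint passes its speed limit or range.

## Working session

There is one attempt and no reset: what is moved stays moved. The work goes in short steps, Python scripts to look and compute and a tool call to move; the robot and the scene stay as the last step left them, time stands still between calls to the robot, and variables do not carry over. Pictures are saved under pics/ and viewed, and the job is handed in when it is done.

Besides the shell and the picture viewer there is one more tool, called after "Emit:" as name([rows], argument=value, ...), one row to a line, values as JSON. step_arm: Moves the arm, as the interface text tells. Its arguments: {"type":"object","properties":{"commands":{"type":"array"}},"required":["commands"]}

```bash
ls; mkdir -p pics; cat > h.py <<'E'
import numpy as np,cv2
from bench import ctrl
def snap(cam,name):
    im,d=ctrl.camera(cam); cv2.imwrite(f'pics/{name}.png',im); np.save(f'pics/{cam}_d.npy',d); return im,d
def toworld(cam,p):
    c=ctrl.get_calibration(cam); return np.array(c['R']).T@(np.array(p)-np.array(c['t']))
def cloud(cam,d):
    c=ctrl.get_calibration(cam);K=np.array(c['intrinsics']);h,w=d.shape
    u,v=np.meshgrid(np.arange(w),np.arange(h))
    P=np.stack([(u-K[0,2])/K[0,0]*d,(v-K[1,2])/K[1,1]*d,d],-1)
    return (P-np.array(c['t']))@np.array(c['R'])
E
python3 - <<'E'
from h import *
np.set_printoptions(precision=4,suppress=True)
print(ctrl.get_obs())
for cam in('scene','top'):
    snap(cam,cam+'0')
    for n in ['block','jig','clamp_a','knob_a_grip','dropper_1','bottle_500','bottle_100','petri_1','cylinder_100','erlenmeyer']:
        for r in ctrl.boxes_of(n,cam)[:3]:
            print(cam,n,round(r['p'],2),toworld(cam,r['point']))
E
```

```text
pics
{'time_s': 0.0, 'q': array([-1.3953,  0.1816,  1.608 , -0.    ,  1.3538, -0.2063]), 'dq': array([ 0.001 ,  0.0009,  0.0016, -0.0011,  0.0001, -0.0002]), 'joint_efforts': array([ -0.0004, -44.4869, -35.1338,  -0.0004,   0.0091,   0.    ]), 'eef_pos': array([ 0.2142, -0.533 ,  0.2304]), 'eef_rot': array([ 0.5862, -0.5853,  0.3965, -0.3956]), 'wrist_force': array([ 0.5046, -0.1046, -0.0146]), 'torque': array([0.0163, 0.0069, 0.0291]), 'opening': 1.0036227343936774}
scene block 0.56 [0.5448 0.0986 0.0767]
scene jig 0.79 [0.5819 0.1489 0.019 ]
scene jig 0.5 [0.5624 0.3554 0.1158]
scene clamp_a 0.87 [0.5656 0.0461 0.1127]
scene clamp_a 0.58 [0.495  0.1715 0.1046]
scene knob_a_grip 0.83 [0.4956 0.174  0.117 ]
scene dropper_1 0.68 [0.6047 0.1476 0.0619]
scene dropper_1 0.63 [0.6868 0.1799 0.0385]
scene bottle_500 0.62 [0.6897 0.1772 0.0434]
scene bottle_500 0.56 [0.5637 0.3568 0.1185]
scene bottle_500 0.33 [0.5429 0.0952 0.074 ]
scene bottle_100 0.62 [0.6897 0.1772 0.0434]
scene bottle_100 0.56 [0.5637 0.3568 0.1185]
scene bottle_100 0.33 [0.5429 0.0952 0.074 ]
scene petri_1 0.9 [0.489  0.2666 0.0146]
scene cylinder_100 0.94 [0.7267 0.0177 0.1268]
scene erlenmeyer 0.89 [ 0.6401 -0.0414  0.0554]
top block 0.76 [0.5354 0.0988 0.0753]
top jig 0.58 [0.585  0.1202 0.0154]
top clamp_a 0.82 [0.563  0.0356 0.1189]
top clamp_a 0.69 [0.5021 0.1586 0.122 ]
top knob_a_grip 0.92 [0.4971 0.1595 0.1198]
top dropper_1 0.65 [0.6874 0.1698 0.0471]
top dropper_1 0.6 [0.6057 0.1391 0.0639]
top bottle_500 0.97 [0.5727 0.3208 0.1263]
top bottle_500 0.75 [0.5374 0.1004 0.0814]
top bottle_500 0.65 [0.4048 0.2343 0.1065]
top bottle_100 0.97 [0.5727 0.3208 0.1263]
top bottle_100 0.75 [0.5374 0.1004 0.0814]
top bottle_100 0.65 [0.4048 0.2343 0.1065]
top petri_1 0.81 [0.4911 0.265  0.0131]
top petri_1 0.66 [ 0.6334 -0.0449  0.0434]
top cylinder_100 0.76 [0.7237 0.0096 0.1464]
top erlenmeyer 0.56 [ 0.6335 -0.0451  0.0405]
```

View pics/scene0.png

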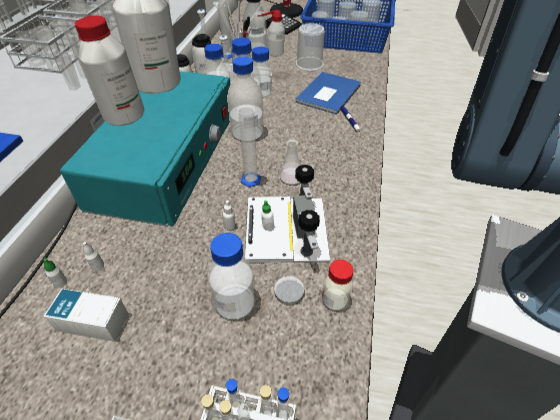

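View pics/top0.png

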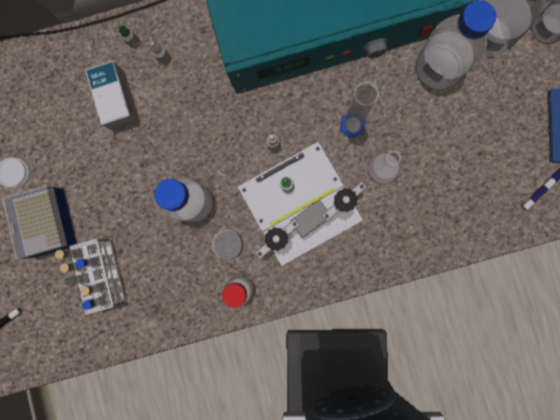

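```bash
python3 - <<'E'
from h import *
np.set_printoptions(precision=4,suppress=True)
for cam in('top','scene'):
    im,d=snap(cam,cam+'1'); W=cloud(cam,d)
    print(cam,ctrl.get_calibration(cam)['t'], 'cam pos',-np.array(ctrl.get_calibration(cam)['R']).T@np.array(ctrl.get_calibration(cam)['t']))
    for c in((0.565,0.042),(0.497,0.166)):
        m=(np.hypot(W[...,0]-c[0],W[...,1]-c[1])<0.04)&(W[...,2]>0.095)&(W[...,2]<.14)&(d>0)
        P=W[m]; top=P[P[:,2]>0.119]; print('knob',len(P),P[:,2].max(),np.median(top,0),len(top),(top.min(0)+top.max(0))/2, top.max(0)-top.min(0))
    # block top
    m=(np.abs(W[...,2]-0.078)<0.006)&(np.hypot(W[...,0]-.54,W[...,1]-.1)<0.05)&(d>0)
    P=W[m]
    if len(P)>10:
        r=cv2.minAreaRect(P[:,:2].astype(np.float32)*1000); print('block',len(P),r,P[:,2].mean())
    # yellow stripe
    hsv=cv2.cvtColor(im,cv2.COLOR_BGR2HSV)
    m=(cv2.inRange(hsv,(22,120,120),(35,255,255))>0)&(np.hypot(W[...,0]-.56,W[...,1]-.12)<0.12)
    P=W[m]; print('stripe',len(P), P.mean(0)); r=cv2.fitLine(P[:,:2].astype(np.float32),cv2.DIST_HUBER,0,1e-4,1e-4).ravel(); print(r, np.arctan2(r[1],r[0]))
    # jig deck
    m=(np.abs(W[...,2]-0.016)<0.004)&(np.hypot(W[...,0]-.6,W[...,1]-.15)<0.16)&(im.min(-1)>170)
    P=W[m]; r=cv2.minAreaRect(P[:,:2].astype(np.float32)*1000); print('deck',len(P),r,np.median(P[:,2]))
    # green cap
    m=(cv2.inRange(hsv,(45,100,30),(80,255,255))>0)&(np.hypot(W[...,0]-.61,W[...,1]-.14)<0.06)
    P=W[m]; print('green',len(P),np.median(P,0),P.max(0),P.min(0))
big=cv2.resize(cv2.imread('pics/scene1.png')[130:340,180:380],None,fx=3,fy=2.8,interpolation=2);cv2.imwrite('pics/scene1z.png',big)
big=cv2.resize(cv2.imread('pics/top1.png')[70:330,140:430],None,fx=2.7,fy=2.3,interpolation=2);cv2.imwrite('pics/top1z.png',big)
E
```

```text
top [0.1552 0.5763 0.9128] cam pos [0.4988 0.1103 0.9636]
knob 430 0.1272037485558183 [0.5674 0.0348 0.1224] 398 [0.5683 0.0342 0.1231] [0.0414 0.0412 0.0082]
knob 415 0.1258269878300272 [0.4995 0.1601 0.1224] 400 [0.4995 0.161  0.1224] [0.0395 0.0415 0.0068]
block 703 ((533.17919921875, 101.27606201171875), (41.984214782714844, 88.17127990722656), 35.09125518798828) 0.07800062946789024
stripe 153 [0.5639 0.1131 0.0227]
[ 0.4721 -0.8816  0.5619  0.1174] -1.0791696
deck 3385 ((572.5115966796875, 117.78897094726562), (179.85076904296875, 185.4506072998047), 28.429584503173828) 0.015988900089053026
green 27 [0.6061 0.1419 0.0895] [0.6116 0.1474 0.1025] [0.6003 0.1361 0.0851]
scene [0.5782 0.1733 0.8301] cam pos [0.3049 0.6713 0.714 ]
knob 292 0.1262204948266391 [0.5689 0.0361 0.1224] 177 [0.5695 0.0358 0.1228] [0.0404 0.0402 0.0068]
knob 378 0.12584125576579328 [0.5008 0.1624 0.1224] 249 [0.5022 0.1601 0.1224] [0.0402 0.0423 0.0068]
block 288 ((541.4696655273438, 91.56006622314453), (42.35052490234375, 76.8350830078125), 34.319427490234375) 0.07815271080368352
stripe 102 [0.5649 0.1142 0.0165]
[ 0.4753 -0.8798  0.5709  0.1029] -1.0754547
deck 2401 ((587.5148315429688, 168.7292938232422), (114.84888458251953, 274.2789611816406), 32.09993362426758) 0.016095066548675013
green 66 [0.6066 0.1459 0.0867] [0.6162 0.1512 0.1034] [0.5995 0.1375 0.0757]
```

View pics/scene1z.png

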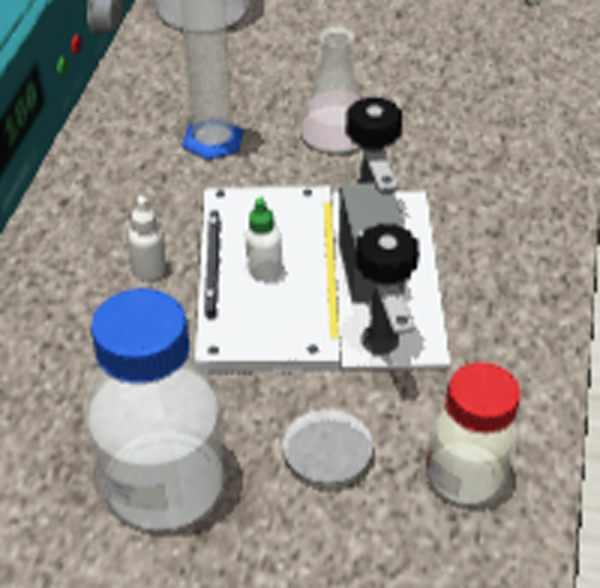

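View pics/top1z.png

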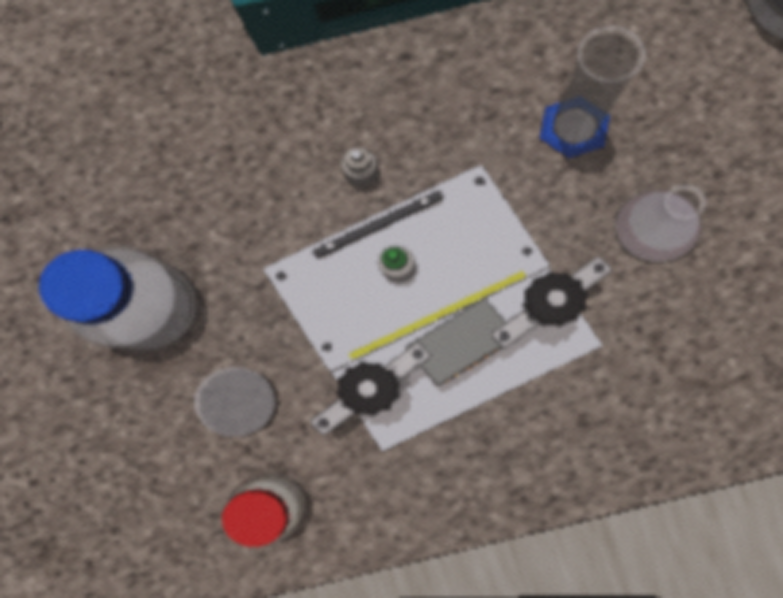

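```bash
cat >> h.py <<'E'
from scipy.spatial.transform import Rotation as Rn
yaw=0.493; O=np.array([.5607,.1122]); XH=np.array([np.cos(yaw),np.sin(yaw)]); YH=np.array([-np.sin(yaw),np.cos(yaw)])
def j2w(x,y): return O+x*XH+y*YH
def w2j(p): p=np.asarray(p)[...,:2]-O; return np.stack([p@XH,p@YH],-1)
def rot(q): return Rn.from_quat([q[1],q[2],q[3],q[0]])
def target_rot(jaw,cur):
    """tool y down, x horizontal at world angle jaw (mod pi, the nearest to cur unless flipped)"""
    best=None
    for k in (0,np.pi):
        a=jaw+k; x=np.array([np.cos(a),np.sin(a),0]);y=np.array([0,0,-1.]);R=Rn.from_matrix(np.stack([x,y,np.cross(x,y)],1))
        m=(cur.inv()*R).magnitude()
        if best is None or m<best[0]: best=(m,R)
    return best[1]
def plan(pos,jaw,g,n=None,fixed=None):
    o=ctrl.get_obs(); p=np.array(o['eef_pos']); R=rot(o['eef_rot'])
    T=fixed if fixed is not None else target_rot(jaw,R)
    dv=(R.inv()*T).as_rotvec(); d=np.array(pos)-p
    need=max(np.linalg.norm(dv)/np.radians(6),np.abs(d).max()/.03,np.linalg.norm(d)/.04)
    n=n or int(np.ceil(need)); 
    rows=[];C=R;cp=p.copy()
    for i in range(n):
        ts=C.inv().apply(p+d*(i+1)/n-cp)/.03; r=dv/n/np.radians(6)
        row=[round(float(v),2) for v in list(r)+list(ts)]+[g]; rows.append(row)
        cp=cp+C.apply(np.array(row[3:6])*.03); C=C*Rn.from_rotvec(np.array(row[:3])*np.radians(6))
    print('from',p.round(4),'n',n,'jaw',np.degrees(np.arctan2(*T.as_matrix()[[1,0],0])).round(1)); print(rows); print('end',cp.round(4))
def st():
    o=ctrl.get_obs(); M=rot(o['eef_rot']).as_matrix()
    print('t',round(o['time_s'],2),'pos',o['eef_pos'].round(4),'jaw',np.degrees(np.arctan2(M[1,0],M[0,0])).round(2),'y',M[:,1].round(3),'F',o['wrist_force'].round(2),'T',o['torque'].round(3),'op',round(o['opening'],3),'q',o['q'].round(3))
E
python3 - <<'E'
from h import *
np.set_printoptions(precision=4,suppress=True)
st()
for cam in('top','scene'):
    im=cv2.imread(f'pics/{cam}1.png'); d=np.load(f'pics/{cam}_d.npy'); W=cloud(cam,d); J=np.dstack([w2j(W),W[...,2]])
    for s in(1,-1):
        m=(np.abs(J[...,2]-.087)<.004)&(np.abs(J[...,1]-s*.072)<.06)&(np.abs(J[...,0]+.03)<.03)&(np.hypot(J[...,0]+.03,J[...,1]-s*.072)>.024)&(d>0)
        P=J[m]; r=cv2.fitLine(P[:,:2].astype(np.float32),cv2.DIST_HUBER,0,1e-4,1e-4).ravel();print(cam,'bar',s,len(P),r,np.degrees(np.arctan2(r[0],r[1])),P[:,1].min(),P[:,1].max())
    m=(np.abs(J[...,2]-.078)<.003)&(np.abs(J[...,1])<.034)&(np.abs(J[...,0]+.03)<.05)&(d>0)
    P=J[m]; print('block',len(P)); 
    for a in np.arange(-.035,.036,.01):
        q=P[np.abs(P[:,1]-a)<.005]; 
        if len(q): print('  y',round(a,3),'x',q[:,0].min(),q[:,0].max(),len(q))
    m=(np.abs(W[...,2])<.006)&(d>0)
    if cam=='top':
        P=W[m]; 
        for a in (-.2,-.1,0,.1,.2): 
            q=P[np.abs(P[:,1]-a)<.01]; print('table y',a,q[:,0].min() if len(q) else None)
E
```

```text
t 1.2 pos [ 0.2142 -0.5336  0.2313] jaw -68.12 y [-0.  0. -1.] F [-0.09  0.11 -0.18] T [-0.009  0.001 -0.019] op 0.999 q [-1.395  0.181  1.607 -0.     1.354 -0.206]
top bar 1 230 [ 0.1983 -0.9801 -0.0308  0.0717] 168.56224 0.02249913797327803 0.11982733293483049
top bar -1 217 [ 0.19   -0.9818 -0.0308 -0.071 ] 169.04555 -0.12172653003501963 -0.023075946875917765
block 617
  y -0.035 x -0.029810184880322676 -0.004465452159284369 26
  y -0.025 x -0.044566576699786614 -0.005080131504972607 81
  y -0.015 x -0.046538646192524576 -0.006215750707515981 107
  y -0.005 x -0.04631953965692707 -0.0074387077266452675 105
  y 0.005 x -0.04900987143130433 -0.008101246173933735 107
  y 0.015 x -0.04952366911080575 -0.009959768976738878 108
  y 0.025 x -0.0507880563351903 -0.010994404236124033 73
  y 0.035 x -0.04549644122845527 -0.012556388393014605 10
table y -0.2 0.4337195704766653
table y -0.1 0.4087749737640143
table y 0 0.3803309335331124
table y 0.1 0.35524855783722026
table y 0.2 0.3287306885250832
scene bar 1 86 [ 0.2582 -0.9661 -0.0352  0.1051] 165.0364 0.025676408388092816 0.12017000254679999
scene bar -1 62 [ 0.372  -0.9282 -0.033  -0.0404] 158.16147 -0.048955690225763876 -0.022686430149510384
block 257
  y -0.035 x -0.029993038014335924 -0.005094267462062713 16
  y -0.025 x -0.04293091100895207 -0.004660382474268164 48
  y -0.015 x -0.04440218372629118 -0.0044805526288856975 57
  y -0.005 x -0.04600331661840344 -0.0060541480905022945 59
  y 0.005 x -0.047215693999578874 -0.007762529852370878 53
  y 0.015 x -0.04696550749087524 -0.009370647431232459 19
  y 0.025 x -0.011266940892843642 -0.009210698791505769 3
  y 0.035 x -0.011019362025268417 -0.010927450489666002 2
```

```bash
python3 - <<'E'
from h import *
print(w2j([.607,.1435]),j2w(0.0555,.004))
plan([.607,.1435,.20],np.radians(118.25),1)
E
```

```text
[0.05559983 0.00566027] [0.60769781 0.1419902 ]
from [ 0.2142 -0.5336  0.2313] n 23 jaw -61.7
[[0.0, -0.05, -0.0, -0.7, 0.05, 0.89, 1], [0.0, -0.05, -0.0, -0.69, 0.04, 0.9, 1], [0.0, -0.05, -0.0, -0.69, 0.05, 0.9, 1], [0.0, -0.05, -0.0, -0.69, 0.04, 0.91, 1], [0.0, -0.05, -0.0, -0.68, 0.05, 0.91, 1], [0.0, -0.05, -0.0, -0.67, 0.04, 0.91, 1], [0.0, -0.05, -0.0, -0.67, 0.05, 0.91, 1], [0.0, -0.05, -0.0, -0.67, 0.04, 0.92, 1], [0.0, -0.05, -0.0, -0.66, 0.05, 0.92, 1], [0.0, -0.05, -0.0, -0.65, 0.04, 0.93, 1], [0.0, -0.05, -0.0, -0.65, 0.05, 0.93, 1], [0.0, -0.05, -0.0, -0.65, 0.04, 0.93, 1], [0.0, -0.05, -0.0, -0.64, 0.05, 0.94, 1], [0.0, -0.05, -0.0, -0.64, 0.04, 0.94, 1], [0.0, -0.05, -0.0, -0.63, 0.05, 0.94, 1], [0.0, -0.05, -0.0, -0.62, 0.05, 0.95, 1], [0.0, -0.05, -0.0, -0.62, 0.04, 0.94, 1], [0.0, -0.05, -0.0, -0.62, 0.05, 0.96, 1], [0.0, -0.05, -0.0, -0.61, 0.04, 0.95, 1], [0.0, -0.05, -0.0, -0.61, 0.05, 0.96, 1], [0.0, -0.05, -0.0, -0.6, 0.04, 0.96, 1], [0.0, -0.05, -0.0, -0.6, 0.05, 0.97, 1], [0.0, -0.05, -0.0, -0.59, 0.04, 0.97, 1]]
end [0.607  0.1436 0.2001]
```

Emit:
step_arm([
  [0, -0.05, 0, -0.7, 0, 0.89, 1],
  [0, -0.05, 0, -0.7, 0, 0.9, 1],
  [0, -0.05, 0, -0.7, 0, 0.9, 1],
  [0, -0.05, 0, -0.7, 0, 0.9, 1],
  [0, -0.05, 0, -0.68, 0, 0.91, 1],
  [0, -0.05, 0, -0.68, 0, 0.91, 1],
  [0, -0.05, 0, -0.67, 0, 0.91, 1],
  [0, -0.05, 0, -0.67, 0, 0.92, 1],
  [0, -0.05, 0, -0.66, 0, 0.92, 1],
  [0, -0.05, 0, -0.65, 0, 0.93, 1],
])

```text
time_s: 2.2
eef_pos: [0.3849, -0.2371, 0.2315]
eef_rot: [-0.596, 0.596, -0.38, 0.381]
wrist_force: [0.3, -0.8, 0.2]
opening: 0.998
```

Emit:
step_arm([
  [0, -0.05, 0, -0.65, 0, 0.93, 1],
  [0, -0.05, 0, -0.65, 0, 0.93, 1],
  [0, -0.05, 0, -0.64, 0, 0.94, 1],
  [0, -0.05, 0, -0.64, 0, 0.94, 1],
  [0, -0.05, 0, -0.63, 0, 0.94, 1],
  [0, -0.05, 0, -0.62, 0, 0.95, 1],
  [0, -0.05, 0, -0.62, 0, 0.94, 1],
  [0, -0.05, 0, -0.62, 0, 0.96, 1],
  [0, -0.05, 0, -0.61, 0.1, 0.95, 1],
  [0, -0.05, 0, -0.61, 0.1, 0.96, 1],
])

```text
time_s: 3.2
eef_pos: [0.5557, 0.0575, 0.2254]
eef_rot: [0.606, -0.606, 0.365, -0.365]
wrist_force: [0.9, -0.5, 0.5]
opening: 0.999
```

```bash
python3 - <<'E'
from h import *
st()
for c in('top','scene'): 
    for r in ctrl.boxes_of('dropper_1',c)[:0]: pass
plan([.607,.1435,.15],np.radians(118.25),1)
E
```

```text
t 3.2 pos [0.5557 0.0575 0.2254] jaw -62.1 y [ 0.001 -0.    -1.   ] F [ 0.95 -0.52  0.5 ] T [-0.051 -0.01  -0.046] op 0.999 q [-0.109  0.149  1.655 -0.     1.336  0.975]
from [0.556  0.0594 0.2248] n 4 jaw -61.7
[[-0.0, -0.01, -0.0, -0.42, 0.62, 0.7, 1], [-0.0, -0.01, -0.0, -0.41, 0.63, 0.71, 1], [-0.0, -0.01, -0.0, -0.42, 0.62, 0.71, 1], [-0.0, -0.01, -0.0, -0.42, 0.63, 0.7, 1]]
end [0.6069 0.1436 0.1499]
```

Emit:
step_arm([
  [0, 0, 0, -0.42, 0.2, 0.7, 1],
  [0, 0, 0, -0.42, 0.3, 0.7, 1],
  [0, 0, 0, -0.42, 0.5, 0.7, 1],
  [0, 0, 0, -0.42, 0.8, 0.7, 1],
  [0, 0, 0, 0, 0, 0, 1],
  [0, 0, 0, 0, 0, 0, 1],
])

```text
time_s: 3.9
eef_pos: [0.605, 0.1397, 0.1706]
eef_rot: [-0.605, 0.606, -0.365, 0.364]
wrist_force: [-0.4, -0.1, 0.1]
opening: 0.998
```

```bash
python3 - <<'E'
from h import *
st()
im,d=snap('scene','s2'); W=cloud('scene',d)
cv2.imwrite('pics/s2z.png',cv2.resize(im[130:340,180:380],None,fx=3,fy=2.8,interpolation=2))
hsv=cv2.cvtColor(im,cv2.COLOR_BGR2HSV)
m=(cv2.inRange(hsv,(45,100,30),(80,255,255))>0)&(np.hypot(W[...,0]-.61,W[...,1]-.14)<0.06)
print(m.sum(),np.median(W[m],0))
m=(np.hypot(W[...,0]-.607,W[...,1]-.1435)<0.03)&(W[...,2]>.02)&(W[...,2]<.065);P=W[m]
x,y=P[:,0],P[:,1]
from scipy.optimize import least_squares
r=least_squares(lambda c:np.hypot(x-c[0],y-c[1])-.013,[.607,.1435],loss='soft_l1',f_scale=.001);print('fit',len(P),r.x,r.cost,w2j(r.x))
plan([.607,.1435,.04],np.radians(118.25),1)
E
```

```text
t 3.9 pos [0.605  0.1397 0.1706] jaw -62.08 y [-0.002 -0.001 -1.   ] F [-0.43 -0.1   0.13] T [ 0.015  0.044 -0.032] op 0.998 q [ 0.036  0.339  1.539 -0.     1.266  1.12 ]
62 [0.60583036 0.14616112 0.086337  ]
fit 172 [0.60813467 0.14104486] 6.733273329682211e-05 [0.05543744 0.00296049]
from [0.6056 0.1393 0.1717] n 5 jaw -61.7
[[0.0, -0.01, 0.0, -0.02, 0.88, 0.02, 1], [0.0, -0.01, 0.0, -0.02, 0.88, 0.02, 1], [0.0, -0.01, 0.0, -0.02, 0.87, 0.02, 1], [0.0, -0.01, 0.0, -0.02, 0.88, 0.03, 1], [0.0, -0.01, 0.0, -0.02, 0.88, 0.02, 1]]
end [0.6071 0.1434 0.04  ]
```

View pics/s2z.png

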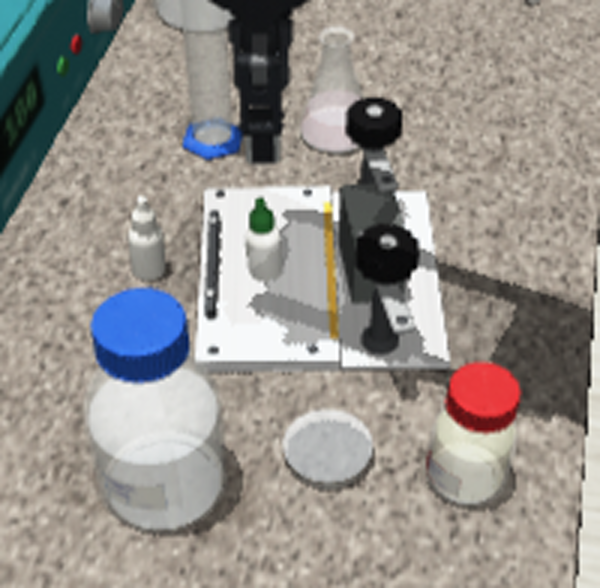

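Emit:
step_arm([
  [0, 0, 0, 0, 0.9, 0.03, 1],
  [0, 0, 0, 0, 0.9, 0.02, 1],
  [0, 0, 0, 0, 0.9, 0.02, 1],
  [0, 0, 0, 0, 0.9, 0.02, 1],
  [0, 0, 0, 0, 0.9, 0.02, 1],
  [0, 0, 0, 0, 0, 0, 0.2],
  [0, 0, 0, 0, 0, 0, 0],
  [0, 0, 0, 0, 0, 0, 0],
  [0, 0, 0, 0, 0, 0, 0],
  [0, 0, 0, 0, 0, 0, 0],
])

```text
time_s: 4.95
eef_pos: [0.6103, 0.1415, 0.0387]
eef_rot: [0.606, -0.605, 0.364, -0.366]
wrist_force: [-1.5, -0.1, 7.3]
opening: 0.291
```

```bash
python3 - <<'E'
from h import *
st()
E
```

```text
t 4.95 pos [0.6103 0.1415 0.0387] jaw -62.12 y [ 0.004 -0.    -1.   ] F [-1.46 -0.1   7.26] T [-0.14   0.116  0.013] op 0.291 q [ 0.039  0.516  1.593 -0.     1.029  1.123]
```

Emit:
step_arm([
  [0, 0, 0, 0, -0.3, 0, 0],
  [0, 0, 0, 0, -0.7, 0, 0],
  [0, 0, 0, 0, -1, 0, 0],
  [0, 0, 0, 0, -1, 0, 0],
  [0, 0, 0, 0, -1, 0, 0],
  [0, 0, 0, 0, -1, 0, 0],
  [0, 0, 0, 0, 0, 0, 0],
])

```text
time_s: 5.65
eef_pos: [0.6116, 0.1419, 0.1927]
eef_rot: [0.608, -0.604, 0.362, -0.368]
wrist_force: [1.0, 1.3, 0.3]
opening: 0.29
```

```bash
python3 - <<'E'
from h import *
st()
im,d=snap('scene','s3')
cv2.imwrite('pics/s3z.png',cv2.resize(im[30:240,180:380],None,fx=3,fy=2.8,interpolation=2))
plan([.47,-.06,.19],np.radians(118.25),0)
E
```

```text
t 5.65 pos [0.6116 0.1419 0.1927] jaw -62.11 y [ 0.01  0.   -1.  ] F [1.03 1.35 0.34] T [-0.021 -0.035 -0.021] op 0.29 q [0.039 0.324 1.512 0.    1.296 1.123]
from [0.6103 0.1418 0.1899] n 7 jaw -61.7
[[-0.01, -0.01, 0.0, 0.54, -0.0, -1.04, 0], [-0.01, -0.01, 0.0, 0.53, -0.01, -1.04, 0], [-0.01, -0.01, 0.0, 0.54, -0.0, -1.04, 0], [-0.01, -0.01, 0.0, 0.53, -0.0, -1.04, 0], [-0.01, -0.01, 0.0, 0.53, -0.0, -1.04, 0], [-0.01, -0.01, 0.0, 0.53, -0.0, -1.05, 0], [-0.01, -0.01, 0.0, 0.53, -0.0, -1.04, 0]]
end [ 0.4699 -0.0599  0.19  ]
```

View pics/s3z.png

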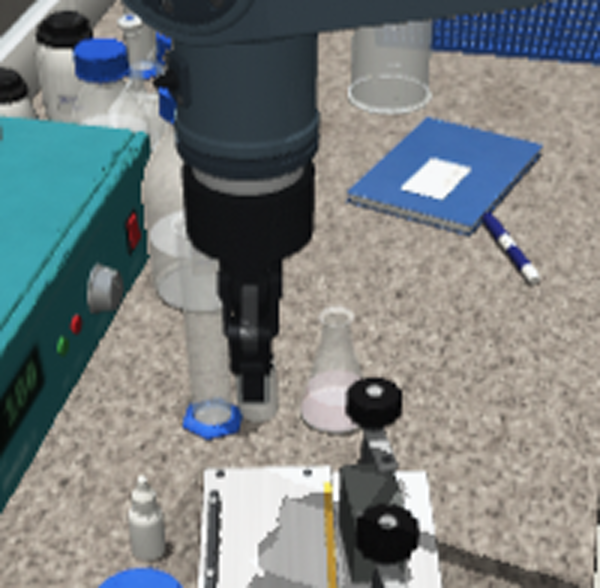

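Emit:
step_arm([
  [0, 0, 0, 0.47, 0, -0.91, 0],
  [0, 0, 0, 0.47, 0, -0.91, 0],
  [0, 0, 0, 0.47, 0, -0.91, 0],
  [0, 0, 0, 0.47, 0, -0.91, 0],
  [0, 0, 0, 0.47, 0, -0.91, 0],
  [0, 0, 0, 0.47, 0, -0.91, 0],
  [0, 0, 0, 0.47, 0, -0.91, 0],
  [0, 0, 0, 0.47, 0, -0.91, 0],
  [0, 0, 0, 0, 0, 0, 0],
  [0, 0, 0, 0, 0, 0, 0],
])

```text
time_s: 6.7
eef_pos: [0.4676, -0.0604, 0.1856]
eef_rot: [0.605, -0.605, 0.366, -0.365]
wrist_force: [0.2, 0.9, -0.4]
opening: 0.289
```

Emit:
step_arm([
  [0, 0, 0, 0, 1, 0, 0],
  [0, 0, 0, 0, 1, 0, 0],
  [0, 0, 0, 0, 1, 0, 0],
  [0, 0, 0, 0, 1, 0, 0],
  [0, 0, 0, 0, 0.8, 0, 0],
  [0, 0, 0, 0, 0, 0, 0],
  [0, 0, 0, 0, 0, 0, 0],
])

```text
time_s: 7.4
eef_pos: [0.4683, -0.0595, 0.0421]
eef_rot: [-0.606, 0.606, -0.365, 0.364]
wrist_force: [0.3, 0.4, -0.4]
opening: 0.289
```

```bash
python3 - <<'E'
from h import *
st()
im,d=snap('scene','s4')
cv2.imwrite('pics/s4z.png',cv2.resize(im[70:280,220:420],None,fx=3,fy=2.8,interpolation=2))
E
```

```text
t 7.4 pos [ 0.4683 -0.0595  0.0421] jaw -62.07 y [-0.001  0.001 -1.   ] F [ 0.33  0.39 -0.44] T [-0.042 -0.004  0.003] op 0.289 q [-0.379  0.229  1.991  0.     0.923  0.704]
```

View pics/s4z.png

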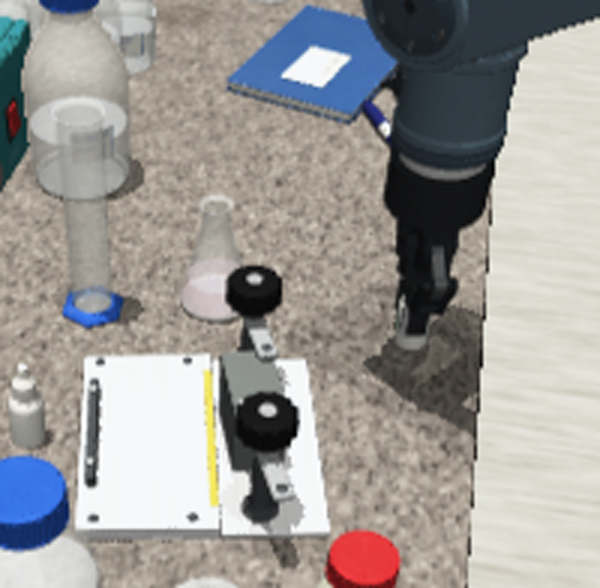

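Emit:
step_arm([
  [0, 0, 0, 0, 0.4, 0, 0],
  [0, 0, 0, 0, 0.07, 0, 0],
  [0, 0, 0, 0, 0.07, 0, 0],
  [0, 0, 0, 0, 0, 0, 0],
  [0, 0, 0, 0, 0, 0, 0],
])

```text
time_s: 7.95
eef_pos: [0.4684, -0.0604, 0.0263]
eef_rot: [0.606, -0.606, 0.365, -0.365]
wrist_force: [0.4, -0.3, -0.4]
opening: 0.288
```

```bash
python3 - <<'E'
from h import *
st()
E
```

```text
t 7.95 pos [ 0.4684 -0.0604  0.0263] jaw -62.13 y [ 0. -0. -1.] F [ 0.45 -0.26 -0.44] T [ 0.082 -0.035 -0.013] op 0.288 q [-0.38   0.26   1.995  0.     0.886  0.704]
```

Emit:
step_arm([
  [0, 0, 0, 0, 0.05, 0, 0],
  [0, 0, 0, 0, 0.05, 0, 0],
  [0, 0, 0, 0, 0, 0, 0],
])

```text
time_s: 8.25
eef_pos: [0.4682, -0.0603, 0.0229]
eef_rot: [-0.606, 0.606, -0.365, 0.365]
wrist_force: [-0.7, 0.1, -0.3]
opening: 0.29
```

```bash
python3 - <<'E'
from h import *
st()
E
```

```text
t 8.25 pos [ 0.4682 -0.0603  0.0229] jaw -62.13 y [-0.  0. -1.] F [-0.7   0.12 -0.32] T [-0.001 -0.042 -0.008] op 0.29 q [-0.38   0.267  1.996  0.     0.879  0.704]
```

Emit:
step_arm([
  [0, 0, 0, 0, 0.05, 0, 0],
  [0, 0, 0, 0, 0, 0, 0],
])

```text
time_s: 8.45
eef_pos: [0.4686, -0.0602, 0.0226]
eef_rot: [0.606, -0.606, 0.365, -0.365]
wrist_force: [-4.0, 2.1, 12.4]
opening: 0.289
```

Emit:
step_arm([
  [0, 0, 0, 0, 0.05, 0, 0],
  [0, 0, 0, 0, 0, 0, 0],
])

```text
time_s: 8.65
eef_pos: [0.469, -0.0601, 0.0225]
eef_rot: [0.606, -0.606, 0.365, -0.365]
wrist_force: [-8.0, 5.0, 28.6]
opening: 0.289
```

```bash
python3 - <<'E'
from h import *
st()
im,d=snap('scene','s5')
cv2.imwrite('pics/s5z.png',cv2.resize(im[150:230,310:390],None,fx=7,fy=7,interpolation=2))
E
```

```text
t 8.65 pos [ 0.469  -0.0601  0.0225] jaw -62.1 y [ 0.  0. -1.] F [-8.02  4.98 28.57] T [ 0.859  1.746 -0.037] op 0.289 q [-3.790e-01  2.690e-01  1.994e+00  1.000e-03  8.780e-01  7.040e-01]
```

View pics/s5z.png

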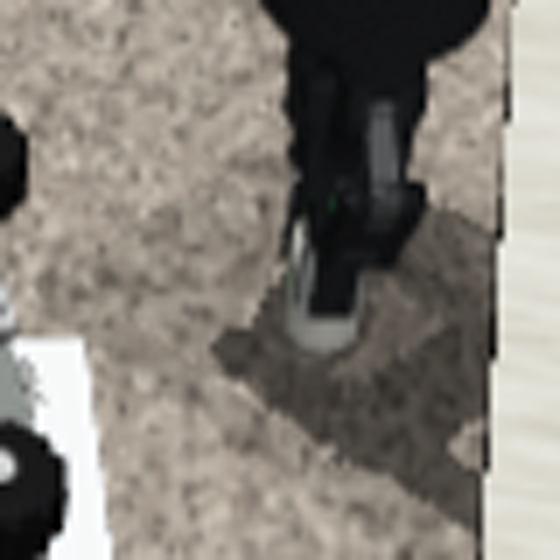

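Contact felt at z≈0.0226. I'll back off the 3 mm of pressing, open gently, then rise.

Emit:
step_arm([
  [0, 0, 0, 0, -0.08, 0, 0],
  [0, 0, 0, 0, 0, 0, 0.35],
  [0, 0, 0, 0, 0, 0, 0.45],
  [0, 0, 0, 0, 0, 0, 0.6],
  [0, 0, 0, 0, 0, 0, 0.8],
  [0, 0, 0, 0, 0, 0, 0.8],
])

```text
time_s: 9.3
eef_pos: [0.4682, -0.0603, 0.0223]
eef_rot: [-0.606, 0.606, -0.365, 0.365]
wrist_force: [-0.2, -0.1, -0.4]
opening: 0.8
```

Emit:
step_arm([
  [0, 0, 0, 0, -0.3, 0, 0.8],
  [0, 0, 0, 0, -1, 0, 0.8],
  [0, 0, 0, 0, -1, 0, 1],
  [0, 0, 0, 0, -1, 0, 1],
  [0, 0, 0, 0, -1, 0, 1],
  [0, 0, 0, 0, -1, 0, 1],
  [0, 0, 0, 0, 0, 0, 1],
])

```text
time_s: 10.0
eef_pos: [0.4711, -0.0613, 0.1867]
eef_rot: [0.606, -0.605, 0.362, -0.368]
wrist_force: [0.3, 1.1, -0.6]
opening: 0.999
```

```bash
python3 - <<'E'
from h import *
st()
im,d=snap('scene','s6')
cv2.imwrite('pics/s6z.png',cv2.resize(im[70:280,220:420],None,fx=3,fy=2.8,interpolation=2))
plan([.568,.0352,.18],np.radians(5),1)
E
```

```text
t 10.0 pos [ 0.4711 -0.0613  0.1867] jaw -62.11 y [ 0.008 -0.003 -1.   ] F [ 0.33  1.12 -0.6 ] T [ 0.001 -0.036 -0.02 ] op 0.999 q [-0.38  -0.006  1.903  0.     1.235  0.704]
from [ 0.4699 -0.0609  0.1843] n 12 jaw 5.0
[[-0.0, -0.93, 0.0, -0.11, 0.01, 0.37, 1], [-0.0, -0.93, 0.0, -0.07, 0.02, 0.37, 1], [-0.0, -0.93, 0.0, -0.04, 0.01, 0.38, 1], [-0.0, -0.93, 0.0, 0.0, 0.01, 0.38, 1], [-0.0, -0.93, 0.0, 0.04, 0.01, 0.38, 1], [-0.0, -0.93, 0.0, 0.08, 0.02, 0.37, 1], [-0.0, -0.93, 0.0, 0.11, 0.01, 0.37, 1], [-0.0, -0.93, 0.0, 0.15, 0.01, 0.35, 1], [-0.0, -0.93, 0.0, 0.18, 0.02, 0.34, 1], [-0.0, -0.93, 0.0, 0.21, 0.01, 0.32, 1], [-0.0, -0.93, 0.0, 0.24, 0.01, 0.29, 1], [-0.0, -0.93, 0.0, 0.27, 0.01, 0.27, 1]]
end [0.5681 0.0352 0.1801]
```

View pics/s6z.png

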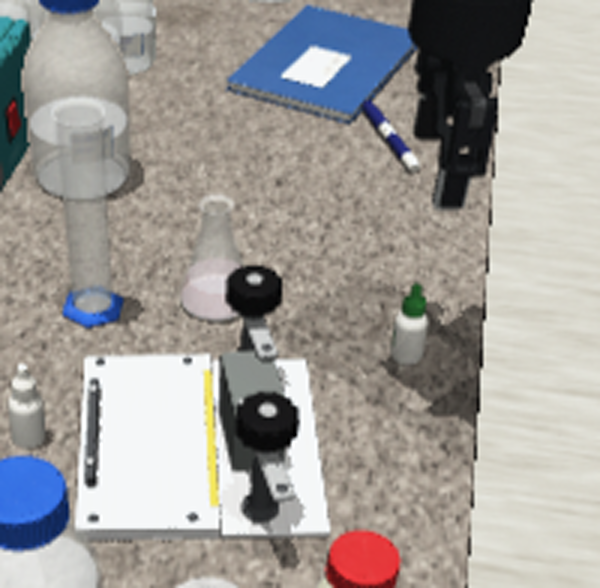

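Emit:
step_arm([
  [0, 0, 0, -0.26, 0, 0.88, 1],
  [0, 0, 0, -0.26, 0, 0.88, 1],
  [0, 0, 0, -0.26, 0, 0.88, 1],
  [0, 0, 0, -0.26, 0, 0.88, 1],
  [0, 0, 0, -0.26, 0, 0.88, 1],
  [0, 0, 0, 0, 0, 0, 1],
  [0, 0, 0, 0, 0, 0, 1],
])

```text
time_s: 10.75
eef_pos: [0.5657, 0.0362, 0.1801]
eef_rot: [-0.605, 0.606, -0.365, 0.364]
wrist_force: [-0.6, 0.6, 0.1]
opening: 1.0
```

```bash
python3 - <<'E'
from h import *
ctrl.camera('top')
st()
plan([.568,.0352,.09],np.radians(-62.1),1)
E
```

```text
t 10.8 pos [0.5656 0.0357 0.1803] jaw -62.1 y [-0.003 -0.    -1.   ] F [-0.5   0.06 -0.64] T [-0.004 -0.004 -0.028] op 1.0 q [-0.146  0.215  1.675 -0.     1.255  0.938]
from [0.5656 0.0357 0.1803] n 4 jaw -62.1
[[0.01, -0.0, -0.0, 0.01, 0.75, 0.02, 1], [0.01, -0.0, -0.0, 0.02, 0.76, 0.01, 1], [0.01, -0.0, -0.0, 0.01, 0.75, 0.02, 1], [0.01, -0.0, -0.0, 0.02, 0.75, 0.01, 1]]
end [0.5679 0.0351 0.09  ]
```

Emit:
step_arm([
  [0, 0, 0, 0, 0.75, 0.02, 1],
  [0, 0, 0, 0, 0.75, 0.02, 1],
  [0, 0, 0, 0, 0.75, 0.02, 1],
  [0, 0, 0, 0, 0.75, 0, 1],
  [0, 0, 0, 0, 0, 0, 0.7],
  [0, 0, 0, 0, 0, 0, 0.4],
  [0, 0, 0, 0, 0, 0, 0],
  [0, 0, 0, 0, 0, 0, 0],
  [0, 0, 0, 0, 0, 0, 0],
])

```text
time_s: 11.7
eef_pos: [0.5704, 0.0344, 0.0941]
eef_rot: [-0.605, 0.606, -0.363, 0.367]
wrist_force: [0.9, -7.9, 2.2]
opening: 0.449
```

```bash
python3 - <<'E'
from h import *
st()
im,d=snap('scene','s7')
cv2.imwrite('pics/s7z.png',cv2.resize(im[110:280,220:420],None,fx=3,fy=3,interpolation=2))
E
```

```text
t 11.7 pos [0.5704 0.0344 0.0941] jaw -62.14 y [ 0.005 -0.004 -1.   ] F [ 0.93 -7.88  2.17] T [-1.242e+00 -8.100e-02 -1.000e-03] op 0.449 q [-0.146  0.33   1.725 -0.003  1.082  0.94 ]
```

View pics/s7z.png

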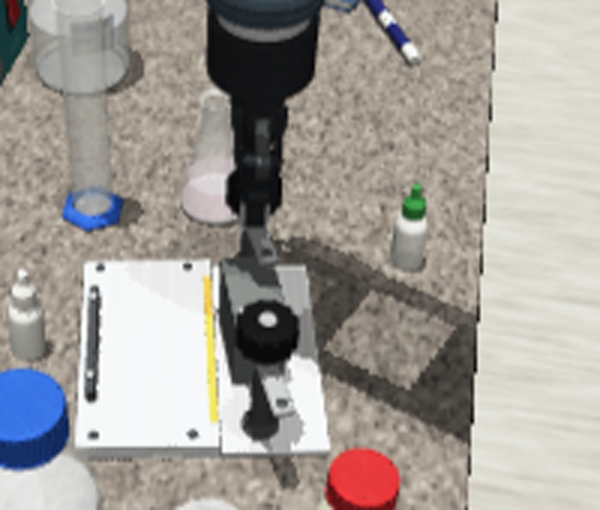

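Emit:
step_arm([
  [0, 0, 0, 0.03, 0, 0, 0],
  [0, -0.4, 0, 0, 0, 0, 0],
  [0, 0, 0, 0, 0, 0, 0],
])

```text
time_s: 12.05
eef_pos: [0.5704, 0.0343, 0.094]
eef_rot: [0.613, -0.613, 0.351, -0.354]
wrist_force: [-0.9, -5.6, 3.0]
opening: 0.454
```

```bash
python3 - <<'E'
from h import *
st()
E
```

```text
t 12.05 pos [0.5704 0.0343 0.094 ] jaw -59.77 y [ 0.004 -0.002 -1.   ] F [-0.9  -5.64  3.  ] T [-0.794  0.193 -0.715] op 0.454 q [-0.147  0.331  1.724 -0.002  1.083  0.897]
```

Emit:
step_arm([
  [0, 0.4, 0, 0, 0, 0, 0],
  [0, 0.5, 0, 0, 0, 0, 0],
  [0, 0.5, 0, 0, 0, 0, 0],
  [0, 0, 0, 0, 0, 0, 0],
])

```text
time_s: 12.45
eef_pos: [0.5705, 0.0342, 0.0942]
eef_rot: [0.585, -0.585, 0.395, -0.398]
wrist_force: [-1.0, -5.9, 4.8]
opening: 0.449
```

```bash
python3 - <<'E'
from h import *
st()
E
```

```text
t 12.45 pos [0.5705 0.0342 0.0942] jaw -68.21 y [ 0.004 -0.003 -1.   ] F [-0.99 -5.94  4.83] T [-0.857  0.228 -0.034] op 0.449 q [-0.146  0.33   1.724 -0.002  1.083  1.045]
```

Emit:
step_arm([
  [0, 1, 0, 0, -0.01, 0, 0],
  [0, 1, 0, 0, -0.01, 0, 0],
  [0, 1, 0, 0, -0.01, 0, 0],
  [0, 1, 0, 0, -0.01, 0, 0],
  [0, 1, 0, 0, -0.01, 0, 0],
  [0, 1, 0, 0, -0.01, 0, 0],
  [0, 0, 0, 0, 0, 0, 0],
])

```text
time_s: 13.15
eef_pos: [0.5705, 0.0338, 0.0957]
eef_rot: [-0.434, 0.433, -0.556, 0.56]
wrist_force: [-0.5, -7.8, 0.6]
opening: 0.453
```

```bash
python3 - <<'E'
from h import *
st()
E
```

```text
t 13.15 pos [0.5705 0.0338 0.0957] jaw -104.3 y [ 0.004 -0.004 -1.   ] F [-0.46 -7.78  0.59] T [-1.275 -0.002 -0.048] op 0.453 q [-0.147  0.328  1.723 -0.003  1.086  1.675]
```

Emit:
step_arm([
  [0, 1, 0, 0, -0.01, 0, 0],
  [0, 1, 0, 0, -0.01, 0, 0],
  [0, 1, 0, 0, -0.01, 0, 0],
  [0, 1, 0, 0, -0.01, 0, 0],
  [0, 1, 0, 0, -0.01, 0, 0],
  [0, 1, 0, 0, -0.01, 0, 0],
  [0, 1, 0, 0, -0.01, 0, 0],
  [0, 1, 0, 0, -0.01, 0, 0],
  [0, 0, 0, 0, 0, 0, 0],
])

```text
time_s: 14.05
eef_pos: [0.5702, 0.0334, 0.0976]
eef_rot: [-0.17, 0.168, -0.685, 0.688]
wrist_force: [1.0, -8.9, -0.9]
opening: 0.45
```

```bash
python3 - <<'E'
from h import *
st()
im,d=snap('scene','s8')
cv2.imwrite('pics/s8z.png',cv2.resize(im[110:280,220:420],None,fx=3,fy=3,interpolation=2))
E
```

```text
t 14.05 pos [0.5702 0.0334 0.0976] jaw -152.31 y [ 0.004 -0.004 -1.   ] F [ 1.01 -8.86 -0.88] T [-1.501 -0.095 -0.114] op 0.45 q [-0.147  0.325  1.723 -0.004  1.09   2.513]
```

View pics/s8z.png

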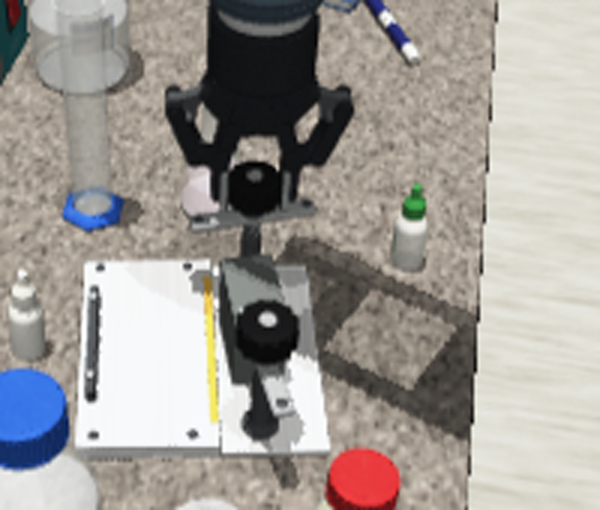

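Emit:
step_arm([
  [0, 0, 0, 0, 0, 0, 0.7],
  [0, 0, 0, 0, 0, 0, 1],
  [0, 0, 0, 0, 0, 0, 1],
  [0, 0, 0, 0, -1, 0, 1],
  [0, 0, 0, 0, -1, 0, 1],
  [0, 0, 0, 0, 0, 0, 1],
])

```text
time_s: 14.7
eef_pos: [0.5719, 0.0359, 0.1607]
eef_rot: [-0.173, 0.168, -0.685, 0.687]
wrist_force: [0.8, 0.5, -0.3]
opening: 1.001
```

Emit:
step_arm([
  [0, 0, 0, 0, 0, -0.9, 1],
  [0, 0, 0, 0, 0, -0.96, 1],
  [0, 0, 0, 0, 0, -0.96, 1],
  [0, 0, 0, 0, 0, -0.96, 1],
  [0, 0, 0, 0, 0, -0.96, 1],
  [0, 0, 0, 0, 0, 0, 1],
  [0, 0, 0, 0, 0, 0, 1],
])

```text
time_s: 15.4
eef_pos: [0.5019, 0.1621, 0.1555]
eef_rot: [-0.171, 0.171, -0.686, 0.686]
wrist_force: [0.7, 0.5, -0.3]
opening: 0.996
```

```bash
python3 - <<'E'
from h import *
ctrl.camera('top')
st()
plan([.502,.16,.093],np.radians(-152.3),1)
E
```

```text
t 15.45 pos [0.5024 0.1615 0.1556] jaw -152.09 y [ 0. -0. -1.] F [-0.12  0.36 -1.01] T [-0.003 -0.022  0.022] op 1.001 q [ 0.086  0.158  1.796 -0.     1.187  2.741]
from [0.5024 0.1615 0.1556] n 3 jaw -152.3
[[-0.0, 0.01, -0.0, 0.01, 0.7, 0.01, 1], [-0.0, 0.01, -0.0, 0.01, 0.69, 0.02, 1], [-0.0, 0.01, -0.0, 0.02, 0.7, 0.01, 1]]
end [0.5019 0.1599 0.0929]
```

Emit:
step_arm([
  [0, 0, 0, 0, 0.72, 0.02, 1],
  [0, 0, 0, 0.01, 0.72, 0.02, 1],
  [0, 0, 0, 0.02, 0.72, 0.02, 1],
  [0, 0, 0, 0, 0, 0, 0.7],
  [0, 0, 0, 0, 0, 0, 0.4],
  [0, 0, 0, 0, 0, 0, 0],
  [0, 0, 0, 0, 0, 0, 0],
  [0, 0, 0, 0, 0, 0, 0],
])

```text
time_s: 16.25
eef_pos: [0.5028, 0.159, 0.0927]
eef_rot: [-0.171, 0.17, -0.686, 0.687]
wrist_force: [-4.4, -4.8, 7.0]
opening: 0.452
```

```bash
python3 - <<'E'
from h import *
st()
E
```

```text
t 16.25 pos [0.5028 0.159  0.0927] jaw -152.11 y [ 0.001 -0.001 -1.   ] F [-4.44 -4.84  6.96] T [-0.567  0.67  -0.004] op 0.452 q [ 8.200e-02  2.470e-01  1.836e+00 -1.000e-03  1.058e+00  2.737e+00]
```

Gripped. Try counterclockwise a little.

Emit:
step_arm([
  [0, -0.4, 0, 0, 0, 0, 0],
  [0, -0.4, 0, 0, 0, 0, 0],
  [0, 0, 0, 0, 0, 0, 0],
])

```text
time_s: 16.55
eef_pos: [0.5029, 0.1591, 0.0929]
eef_rot: [-0.2, 0.199, -0.678, 0.679]
wrist_force: [-5.2, -3.3, 7.4]
opening: 0.451
```

```bash
python3 - <<'E'
from h import *
st()
E
```

```text
t 16.55 pos [0.5029 0.1591 0.0929] jaw -147.24 y [ 0.001 -0.001 -1.   ] F [-5.24 -3.28  7.39] T [-0.524  0.65   0.003] op 0.451 q [ 8.200e-02  2.470e-01  1.836e+00 -1.000e-03  1.058e+00  2.652e+00]
```

Gives freely counterclockwise; continue to about 92°.

Emit:
step_arm([
  [0, -1, 0, 0, -0.01, 0, 0],
  [0, -1, 0, 0, -0.01, 0, 0],
  [0, -1, 0, 0, -0.01, 0, 0],
  [0, -1, 0, 0, -0.01, 0, 0],
  [0, -1, 0, 0, -0.01, 0, 0],
  [0, -1, 0, 0, -0.01, 0, 0],
  [0, -1, 0, 0, -0.01, 0, 0],
  [0, 0, 0, 0, 0, 0, 0],
])

```text
time_s: 17.35
eef_pos: [0.5033, 0.1601, 0.0946]
eef_rot: [-0.43, 0.428, -0.562, 0.562]
wrist_force: [-1.8, 1.2, 3.8]
opening: 0.449
```

```bash
python3 - <<'E'
from h import *
st()
E
```

```text
t 17.35 pos [0.5033 0.1601 0.0946] jaw -105.28 y [ 0.003  0.001 -1.   ] F [-1.8   1.23  3.79] T [0.599 0.074 0.055] op 0.449 q [8.300e-02 2.450e-01 1.834e+00 1.000e-03 1.060e+00 1.920e+00]
```

Emit:
step_arm([
  [0, -1, 0, 0, -0.01, 0, 0],
  [0, -1, 0, 0, -0.01, 0, 0],
  [0, -1, 0, 0, -0.01, 0, 0],
  [0, -1, 0, 0, -0.01, 0, 0],
  [0, -1, 0, 0, -0.01, 0, 0],
  [0, -1, 0, 0, -0.01, 0, 0],
  [0, -1, 0, 0, -0.01, 0, 0],
  [0, -0.6, 0, 0, -0.01, 0, 0],
  [0, 0, 0, 0, 0, 0, 0],
])

```text
time_s: 18.25
eef_pos: [0.5027, 0.1613, 0.0963]
eef_rot: [0.614, -0.612, 0.353, -0.352]
wrist_force: [-0.2, 6.9, 1.7]
opening: 0.451
```

```bash
python3 - <<'E'
from h import *
st()
im,d=snap('scene','s9')
cv2.imwrite('pics/s9z.png',cv2.resize(im[110:280,220:420],None,fx=3,fy=3,interpolation=2))
E
```

```text
t 18.25 pos [0.5027 0.1613 0.0963] jaw -59.81 y [ 0.001  0.003 -1.   ] F [-0.2   6.93  1.69] T [1.509 0.238 0.05 ] op 0.451 q [0.084 0.242 1.834 0.003 1.065 1.126]
```

View pics/s9z.png

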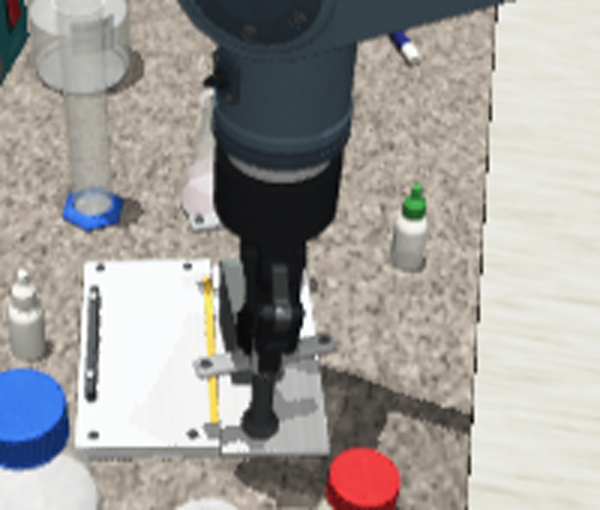

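Emit:
step_arm([
  [0, 0, 0, 0, 0, 0, 0.7],
  [0, 0, 0, 0, 0, 0, 1],
  [0, 0, 0, 0, 0, 0, 1],
  [0, 0, 0, 0, -1, 0, 1],
  [0, 0, 0, 0, -1, 0, 1],
  [0, 0, 0, 0, -0.5, 0, 0.6],
  [0, 0, 0, 0, 0, 0, 0.45],
  [0, 0, 0, 0, 0, 0, 0.45],
])

```text
time_s: 19.1
eef_pos: [0.5022, 0.1594, 0.1701]
eef_rot: [-0.613, 0.613, -0.352, 0.352]
wrist_force: [-0.0, 0.4, -0.6]
opening: 0.513
```

```bash
sed -i 's/O=np.array(\[.5607,.1122\])/O=np.array([.5622,.1115])/' h.py; python3 - <<'E'
from h import *
ctrl.camera('top')
st(); p=j2w(-.082,0); print(p)
plan([p[0],p[1],.17],np.radians(118.25),.45)
E
```

```text
t 19.15 pos [0.5016 0.1594 0.1693] jaw -59.75 y [-0.002 -0.    -1.   ] F [-0.73 -0.11 -0.19] T [ 0.005 -0.049 -0.005] op 0.453 q [ 0.082  0.139  1.787 -0.     1.217  1.125]
[0.4899648 0.0726918]
from [0.5016 0.1594 0.1693] n 3 jaw -61.7
[[0.0, 0.11, -0.0, 0.77, -0.01, -0.6, 0.45], [0.0, 0.11, -0.0, 0.77, -0.0, -0.59, 0.45], [0.0, 0.11, -0.0, 0.78, -0.01, -0.58, 0.45]]
end [0.4898 0.0727 0.17  ]
```

Emit:
step_arm([
  [0, 0.11, 0, 0.77, 0, -0.6, 0.45],
  [0, 0.11, 0, 0.77, 0, -0.59, 0.45],
  [0, 0.11, 0, 0.78, 0, -0.58, 0.45],
  [0, 0, 0, 0, 0, 0, 0.45],
  [0, 0, 0, 0, 0, 0, 0.45],
])

```text
time_s: 19.65
eef_pos: [0.4898, 0.0726, 0.1692]
eef_rot: [-0.606, 0.607, -0.364, 0.362]
wrist_force: [0.3, -0.5, 0.5]
opening: 0.453
```

```bash
python3 - <<'E'
from h import *
np.set_printoptions(precision=4,suppress=True)
im,d=snap('scene','s10');st(); print(w2j(ctrl.get_obs()['eef_pos']))
cv2.imwrite('pics/s10z.png',cv2.resize(im[110:280,220:420],None,fx=3,fy=3,interpolation=2))
W=cloud('scene',d);J=np.dstack([w2j(W),W[...,2]])
m=(np.abs(J[...,2]-.078)<.003)&(np.abs(J[...,1])<.04)&(np.abs(J[...,0]+.03)<.05)&(d>0)
P=J[m];print('block',len(P),P[:,1].min(),P[:,1].max())
for a in np.arange(-.035,.036,.01):
    q=P[np.abs(P[:,1]-a)<.005]
    if len(q): print('  y',round(a,3),'x',q[:,0].min(),q[:,0].max(),len(q))
E
```

```text
t 19.7 pos [0.49   0.0731 0.1694] jaw -61.74 y [-0.002  0.    -1.   ] F [ 0.26  0.13 -0.01] T [ 0.04  -0.017 -0.028] op 0.45 q [-0.092  0.071  1.862  0.     1.211  0.985]
[-0.0818  0.0004]
block 272 -0.03820803851776153 0.03464100642441328
  y -0.035 x -0.04231468501999426 -0.006042302720273196 33
  y -0.025 x -0.04413697946096588 -0.0056372506522264065 54
  y -0.015 x -0.04374780751492072 -0.005442274879206401 53
  y -0.005 x -0.04703394395973768 -0.007177702091604888 59
  y 0.005 x -0.046668611002788615 -0.008749350019752758 50
  y 0.015 x -0.048147204360494134 -0.008646803967208553 15
  y 0.025 x -0.012371812850745826 -0.010159380468994705 5
  y 0.035 x -0.012034551251654655 -0.01186509186159587 3
```

View pics/s10z.png

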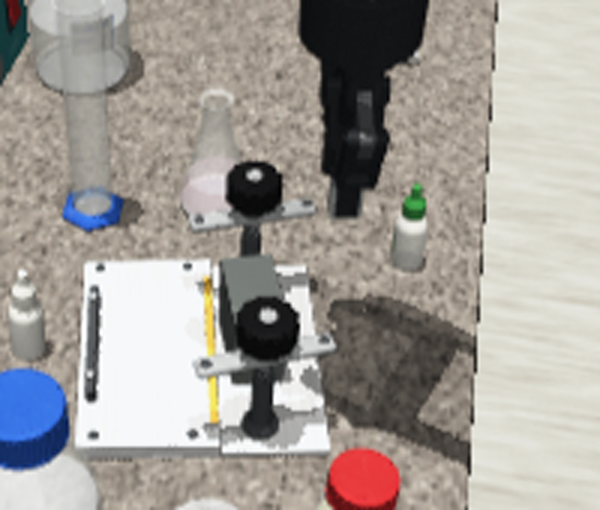

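Emit:
step_arm([
  [0, 0, 0, 0, 0.89, 0, 0.45],
  [0, 0, 0, 0, 0.89, 0, 0.45],
  [0, 0, 0, 0, 0.89, 0, 0.45],
  [0, 0, 0, 0, 0.89, 0, 0.45],
  [0, 0, 0, 0, 0.89, 0, 0.45],
  [0, 0, 0, 0, 0, 0, 0.45],
  [0, 0, 0, 0, 0, 0.25, 0.45],
  [0, 0, 0, 0, 0, 0.25, 0.45],
  [0, 0, 0, 0, 0, 0, 0.45],
])

```text
time_s: 20.6
eef_pos: [0.5064, 0.0806, 0.0388]
eef_rot: [0.608, -0.606, 0.361, -0.364]
wrist_force: [0.2, 0.1, -0.0]
opening: 0.444
```

```bash
python3 - <<'E'
from h import *
im,d=snap('scene','s11');st(); print(w2j(ctrl.get_obs()['eef_pos']))
cv2.imwrite('pics/s11z.png',cv2.resize(im[110:280,220:420],None,fx=3,fy=3,interpolation=2))
E
```

```text
t 20.65 pos [0.5056 0.0804 0.0384] jaw -61.66 y [ 0.003 -0.    -1.   ] F [-0.42  0.33 -0.  ] T [-0.018  0.002  0.017] op 0.451 q [-0.075  0.309  1.896  0.     0.934  1.002]
[-0.06462379 -0.0006116 ]
```

View pics/s11z.png

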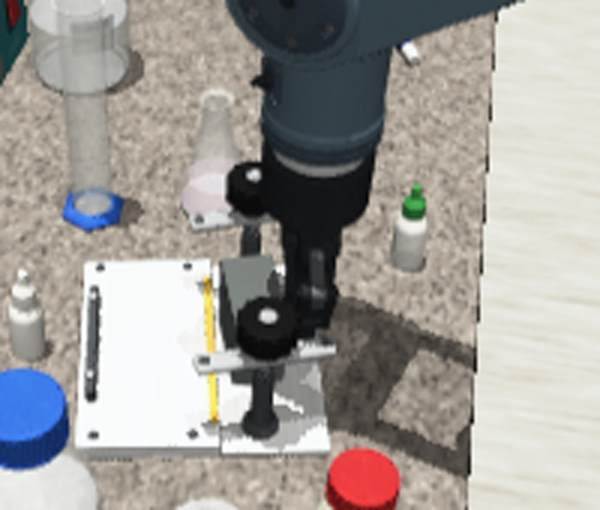

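Emit:
step_arm([
  [0, 0, 0, 0, 0, 0.1, 0.45],
  [0, 0, 0, 0, 0, 0.1, 0.45],
  [0, 0, 0, 0, 0, 0.1, 0.45],
  [0, 0, 0, 0, 0, 0, 0.45],
])

```text
time_s: 21.05
eef_pos: [0.5096, 0.0834, 0.0374]
eef_rot: [-0.606, 0.609, -0.364, 0.361]
wrist_force: [-15.4, -5.9, 16.3]
opening: 0.447
```

```bash
python3 - <<'E'
from h import *
st(); print(w2j(ctrl.get_obs()['eef_pos']))
E
```

```text
t 21.05 pos [0.5096 0.0834 0.0374] jaw -61.64 y [-0.005 -0.002 -1.   ] F [-15.43  -5.91  16.31] T [-0.186  1.693  0.309] op 0.447 q [-0.067  0.324  1.878 -0.003  0.945  1.011]
[-0.05966126  0.00016925]
```

Emit:
step_arm([
  [0, 0, 0, 0, 0, 0.1, 0.45],
  [0, 0, 0, 0, 0, 0, 0.45],
])

```text
time_s: 21.25
eef_pos: [0.5097, 0.0839, 0.0372]
eef_rot: [-0.604, 0.61, -0.365, 0.359]
wrist_force: [-25.0, -14.7, 23.8]
opening: 0.448
```

```bash
python3 - <<'E'
from h import *
st(); print(w2j(ctrl.get_obs()['eef_pos']))
E
```

```text
t 21.25 pos [0.5097 0.0839 0.0372] jaw -61.6 y [-0.011 -0.003 -1.   ] F [-25.   -14.69  23.83] T [-0.69   2.706  0.51 ] op 0.448 q [-0.064  0.328  1.873 -0.005  0.952  1.014]
[-0.05934695  0.0005627 ]
```

Emit:
step_arm([
  [0, 0, 0, 0, 0, -0.2, 0.45],
  [0, 0, 0, 0, 0, -0.3, 0.45],
  [0, 0, 0, 0, 0, 0, 0.45],
])

```text
time_s: 21.55
eef_pos: [0.5001, 0.0783, 0.0367]
eef_rot: [-0.607, 0.607, -0.363, 0.363]
wrist_force: [0.6, 0.1, -0.1]
opening: 0.448
```

```bash
python3 - <<'E'
from h import *
np.set_printoptions(precision=4,suppress=True)
st(); print(w2j(ctrl.get_obs()['eef_pos']))
for cam in('scene','top'):
    im,d=snap(cam,cam+'12')
    W=cloud(cam,d);J=np.dstack([w2j(W),W[...,2]])
    m=(np.abs(J[...,2]-.078)<.004)&(np.abs(J[...,1])<.04)&(np.abs(J[...,0]+.03)<.05)&(d>0)
    P=J[m];print('block',len(P),P[:,1].min(),P[:,1].max())
    for a in np.arange(-.035,.036,.01):
        q=P[np.abs(P[:,1]-a)<.005]
        if len(q): print('  y',round(a,3),'x',q[:,0].min(),q[:,0].max(),len(q))
    # things near tool
    for (n,s) in(('L',.072),('R',-.072)):
        m=(np.hypot(J[...,0]+.03,J[...,1]-s)<.03)&(J[...,2]>.115)&(J[...,2]<.135);P=J[m]; print(n,len(P),np.median(P,0) if len(P) else '')
cv2.imwrite('pics/s12z.png',cv2.resize(cv2.imread('pics/scene12.png')[150:280,260:360],None,fx=6,fy=4.5,interpolation=2))
cv2.imwrite('pics/t12z.png',cv2.resize(cv2.imread('pics/top12.png')[130:290,220:400],None,fx=4,fy=3.7,interpolation=2))
E
```

```text
t 21.55 pos [0.5001 0.0783 0.0367] jaw -61.73 y [-0.001  0.    -1.   ] F [ 0.62  0.13 -0.09] T [ 0.002  0.01  -0.017] op 0.448 q [-0.08   0.304  1.907  0.     0.931  0.998]
[-0.0704  0.0002]
block 287 -0.03869022615126752 0.03331152488747571
  y -0.035 x -0.04255271561229887 -0.0038212222987999513 34
  y -0.025 x -0.04409279700253532 -0.005671917294436011 54
  y -0.015 x -0.043378117993267226 -0.005303485959113783 57
  y -0.005 x -0.04520912766915073 -0.007016164395445594 60
  y 0.005 x -0.04641224804816629 -0.00672784658818498 48
  y 0.015 x -0.01944287059095094 -0.008285140561568425 19
  y 0.025 x -0.012348480326251928 -0.007912784106273356 11
  y 0.035 x -0.011984501953795334 -0.009951388924818345 4
L 314 [-0.0299  0.0765  0.1256]
R 179 [-0.0259 -0.0667  0.1257]
block 44 -0.03425258362997448 0.028202275682961776
  y -0.035 x -0.01579594546234083 -0.005404171899896929 13
  y -0.025 x -0.013968786951078234 -0.005986251169187705 19
  y -0.015 x -0.007412038826256472 -0.0065753575736801125 2
  y 0.015 x -0.012496032861882389 -0.012496032861882389 1
  y 0.025 x -0.028975125066264228 -0.015801442614611447 9
L 236 [-0.0269  0.0796  0.1257]
R 349 [-0.0292 -0.0724  0.1259]
```

View pics/s12z.png

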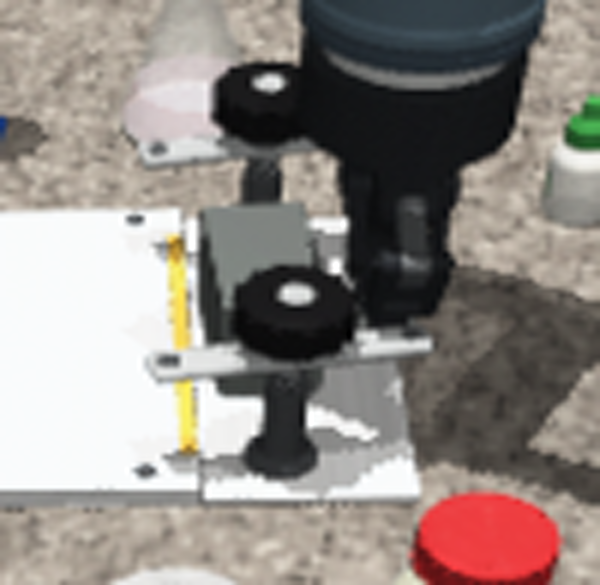

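View pics/t12z.png

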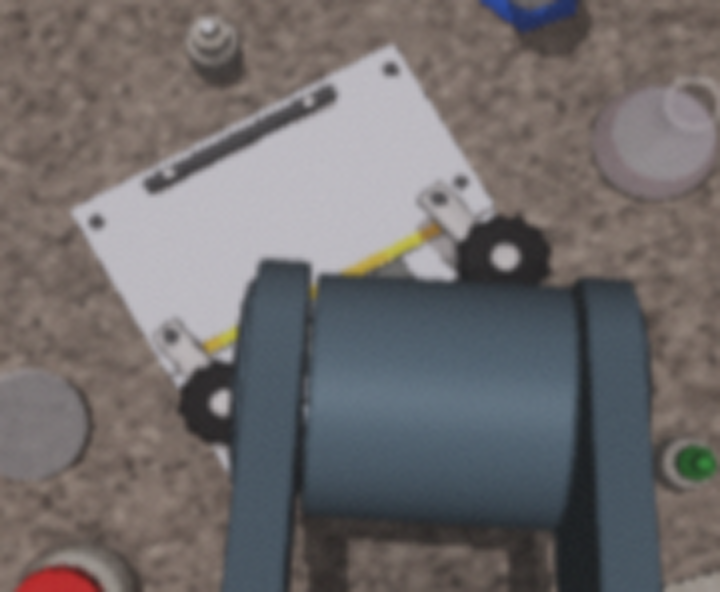

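Emit:
step_arm([
  [0, 0, 0, 0, -0.78, 0, 0.2],
  [0, 0, 0, 0, 0, 0, 0.2],
  [0, 0, 0, 0, 0, 0.2, 0.2],
  [0, 0, 0, 0, 0, 0.2, 0.2],
  [0, 0, 0, 0, 0, 0, 0.2],
])

```text
time_s: 22.15
eef_pos: [0.5118, 0.0846, 0.0595]
eef_rot: [-0.607, 0.607, -0.363, 0.362]
wrist_force: [0.4, -1.1, -0.5]
opening: 0.198
```

```bash
python3 - <<'E'
from h import *
st(); print(w2j(ctrl.get_obs()['eef_pos']))
E
```

```text
t 22.15 pos [0.5118 0.0846 0.0595] jaw -61.68 y [-0.001 -0.    -1.   ] F [ 0.43 -1.08 -0.46] T [-0.177  0.123 -0.033] op 0.198 q [-0.065  0.286  1.869 -0.     0.987  1.011]
[-0.05711256  0.00015003]
```

Emit:
step_arm([
  [0, 0, 0, 0, 0, 0.1, 0.2],
  [0, 0, 0, 0, 0, 0, 0.2],
])

```text
time_s: 22.35
eef_pos: [0.514, 0.0859, 0.0597]
eef_rot: [-0.607, 0.607, -0.363, 0.362]
wrist_force: [-1.1, -0.2, -0.3]
opening: 0.2
```

```bash
python3 - <<'E'
from h import *
st(); print(w2j(ctrl.get_obs()['eef_pos']))
E
```

```text
t 22.35 pos [0.514  0.0859 0.0597] jaw -61.7 y [-0.001  0.    -1.   ] F [-1.13 -0.19 -0.33] T [ 0.016  0.283 -0.039] op 0.2 q [-0.063  0.291  1.863  0.     0.989  1.014]
[-0.05461473  0.00028183]
```

Emit:
step_arm([
  [0, 0, 0, 0, 0, 0.1, 0.2],
  [0, 0, 0, 0, 0, 0.1, 0.2],
  [0, 0, 0, 0, 0, 0.1, 0.2],
  [0, 0, 0, 0, 0, 0, 0.2],
])

```text
time_s: 22.75
eef_pos: [0.5231, 0.0901, 0.0605]
eef_rot: [0.607, -0.607, 0.362, -0.363]
wrist_force: [-1.4, -0.9, 0.4]
opening: 0.201
```

```bash
python3 - <<'E'
from h import *
im,d=snap('scene','s13')
st(); print(w2j(ctrl.get_obs()['eef_pos']))
cv2.imwrite('pics/s13z.png',cv2.resize(im[150:280,240:360],None,fx=5,fy=4.5,interpolation=2))
E
```

```text
t 22.8 pos [0.5227 0.0901 0.0604] jaw -61.7 y [ 0.001  0.    -1.   ] F [-0.57 -0.82  0.11] T [-0.113  0.147  0.024] op 0.197 q [-0.053  0.306  1.841  0.     0.994  1.023]
[-0.04489769 -0.00021297]
```

View pics/s13z.png

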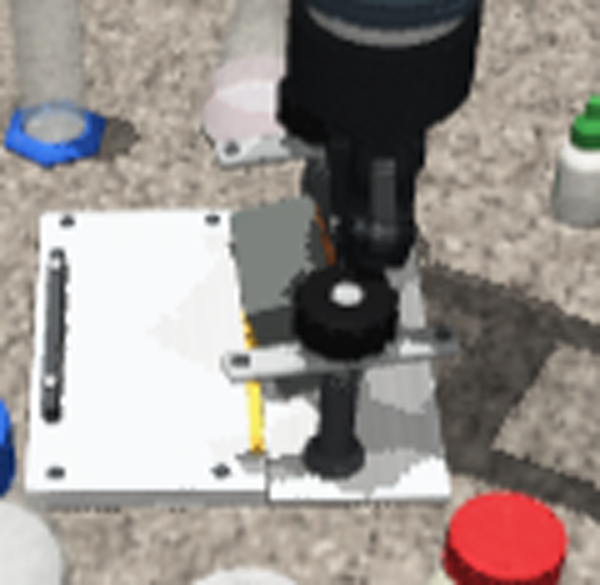

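Emit:
step_arm([
  [0, 0, 0, 0, 0, 0.1, 0.2],
  [0, 0, 0, 0, 0, 0.1, 0.2],
  [0, 0, 0, 0, 0, 0.1, 0.2],
  [0, 0, 0, 0, 0, 0.1, 0.2],
  [0, 0, 0, 0, 0, 0, 0.2],
])

```text
time_s: 23.3
eef_pos: [0.5335, 0.0959, 0.0604]
eef_rot: [0.607, -0.607, 0.362, -0.363]
wrist_force: [-0.2, -0.3, -0.2]
opening: 0.2
```

```bash
python3 - <<'E'
from h import *
im,d=snap('scene','s14')
st(); print(w2j(ctrl.get_obs()['eef_pos']))
cv2.imwrite('pics/s14z.png',cv2.resize(im[150:280,240:360],None,fx=5,fy=4.5,interpolation=2))
E
```

```text
t 23.35 pos [0.5332 0.0958 0.0603] jaw -61.7 y [ 0.  0. -1.] F [0.48 0.44 0.32] T [ 0.083  0.023 -0.008] op 0.199 q [-0.042  0.328  1.812  0.     1.002  1.035]
[-3.30201258e-02 -9.58951526e-05]
```

View pics/s14z.png

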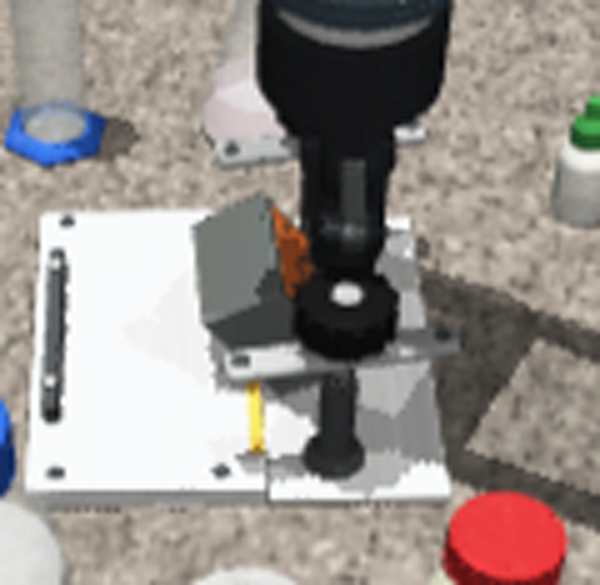

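Emit:
step_arm([
  [0, 0, 0, 0, 0, 0.1, 0.2],
  [0, 0, 0, 0, 0, 0.1, 0.2],
  [0, 0, 0, 0, 0, 0.1, 0.2],
  [0, 0, 0, 0, 0, 0, 0.2],
  [0, 0, 0, 0, 0, 0, 0.2],
])

```text
time_s: 23.85
eef_pos: [0.5408, 0.1, 0.0602]
eef_rot: [-0.607, 0.607, -0.363, 0.363]
wrist_force: [-0.4, 0.7, 0.2]
opening: 0.197
```

```bash
python3 - <<'E'
from h import *
im,d=snap('scene','s15')
st(); print(w2j(ctrl.get_obs()['eef_pos']))
cv2.imwrite('pics/s15z.png',cv2.resize(im[150:280,240:360],None,fx=5,fy=4.5,interpolation=2))
E
```

```text
t 23.9 pos [0.5407 0.1    0.0602] jaw -61.7 y [-0.  0. -1.] F [-0.36 -0.12 -0.17] T [ 0.006  0.006 -0.006] op 0.199 q [-0.033  0.344  1.79   0.     1.008  1.044]
[-2.44108602e-02  3.70915769e-06]
```

View pics/s15z.png

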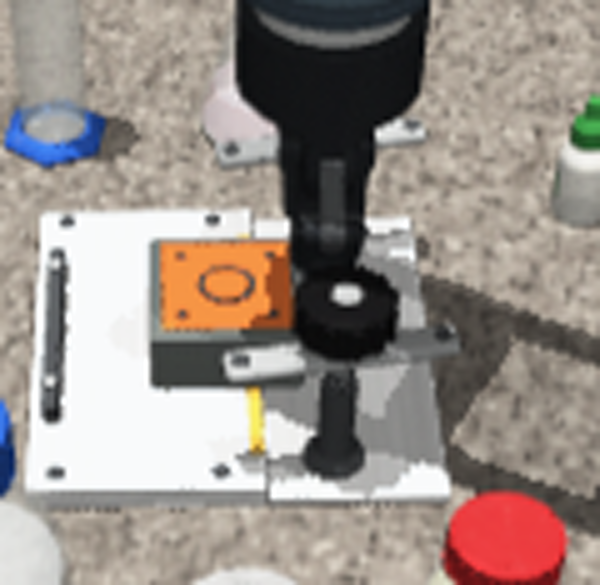

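Emit:
step_arm([
  [0, 0, 0, 0, 0, -0.6, 0.2],
  [0, 0, 0, 0, -1, 0, 0.2],
  [0, 0, 0, 0, -1, 0, 0.2],
  [0, 0, 0, 0, -1, 0, 0.2],
  [0, 0, 0, 0, -1, -0.9, 0.2],
  [0, 0, 0, 0, -0.5, -0.9, 0.2],
  [0, 0, 0, 0.3, 0, -0.9, 0.2],
  [0, 0, 0, 0.9, 0, 0, 0.2],
  [0, 0, 0, 0.9, 0, 0, 0.2],
  [0, 0, 0, 0, 0, 0, 0.2],
])

```text
time_s: 24.9
eef_pos: [0.4846, -0.0049, 0.1958]
eef_rot: [-0.606, 0.607, -0.363, 0.364]
wrist_force: [-0.1, 0.6, 0.6]
opening: 0.198
```

```bash
python3 - <<'E'
from h import *
np.set_printoptions(precision=4,suppress=True)
st()
for cam in('scene','top'):
    im,d=snap(cam,cam+'16')
    W=cloud(cam,d);J=np.dstack([w2j(W),W[...,2]])
    hsv=cv2.cvtColor(im,cv2.COLOR_BGR2HSV)
    m=(cv2.inRange(hsv,(5,120,60),(18,255,255))>0)&(np.abs(J[...,0]-.03)<.07)&(np.abs(J[...,1])<.07)&(d>0)
    P=J[m]; print(cam,len(P),P.mean(0),cv2.minAreaRect((P[:,:2]*1000).astype(np.float32)),np.median(P[:,2]),P[:,2].std())
    A=np.c_[P[:,:2],np.ones(len(P))]; print('plane',np.linalg.lstsq(A,P[:,2],rcond=None)[0])
    for (n,s) in(('L',.072),('R',-.072)):
        m=(np.abs(J[...,2]-.089)<.006)&(np.abs(J[...,1]-s)<.04)&(np.abs(J[...,0]+.03)<.06)&(np.hypot(J[...,0]+.03,J[...,1]-s)>.025)&(d>0);Q=J[m]
        r=cv2.fitLine(Q[:,:2].astype(np.float32),cv2.DIST_HUBER,0,1e-4,1e-4).ravel(); print(n,len(Q),np.degrees(np.arctan2(r[1],r[0])))
    for n in ('dropper_1','bottle_500','bottle_100','petri_1','cylinder_100','erlenmeyer'):
        print(n,[(round(r['p'],2),toworld(cam,r['point']).round(3)) for r in ctrl.boxes_of(n,cam)[:3]])
cv2.imwrite('pics/s16z.png',cv2.resize(cv2.imread('pics/scene16.png')[110:320,200:400],None,fx=3,fy=2.8,interpolation=2))
cv2.imwrite('pics/t16z.png',cv2.resize(cv2.imread('pics/top16.png')[90:320,150:430],None,fx=2.8,fy=2.6,interpolation=2))
E
```

```text
t 24.9 pos [ 0.4846 -0.0049  0.1958] jaw -61.86 y [ 0.002 -0.001 -1.   ] F [-0.06  0.58  0.58] T [ 0.023 -0.038  0.019] op 0.198 q [-0.255  0.011  1.867 -0.001  1.262  0.825]
scene 480 [ 0.0156 -0.0017  0.0567] ((15.178216934204102, -1.9354896545410156), (59.82570266723633, 58.18068313598633), 89.71348571777344) 0.05681598040654397 0.0012489240053233741
plane [ 0.0014 -0.0005  0.0567]
L 170 8.693713
R 128 10.530063
dropper_1 [(0.76, array([ 0.467, -0.055,  0.039])), (0.71, array([0.569, 0.042, 0.089])), (0.51, array([0.689, 0.178, 0.044]))]
bottle_500 [(0.84, array([0.405, 0.253, 0.072])), (0.56, array([0.563, 0.358, 0.12 ])), (0.21, array([0.49 , 0.267, 0.012]))]
bottle_100 [(0.84, array([0.405, 0.253, 0.072])), (0.56, array([0.563, 0.358, 0.12 ])), (0.21, array([0.49 , 0.267, 0.012]))]
petri_1 [(0.57, array([0.489, 0.267, 0.014])), (0.31, array([0.574, 0.128, 0.061]))]
cylinder_100 [(0.63, array([0.727, 0.023, 0.126]))]
erlenmeyer [(0.6, array([ 0.641, -0.04 ,  0.059])), (0.5, array([0.499, 0.168, 0.091]))]
top 778 [ 0.0147 -0.0002  0.0562] ((14.961377143859863, -16.272220611572266), (57.033782958984375, 90.79492950439453), 0.268274188041687) 0.05664444471451281 0.004086114217667927
plane [0.0166 0.0737 0.056 ]
L 228 9.763625
R 197 10.446125
dropper_1 [(0.52, array([0.685, 0.167, 0.046]))]
bottle_500 [(0.89, array([0.406, 0.232, 0.107])), (0.7, array([0.573, 0.319, 0.128])), (0.5, array([0.582, 0.118, 0.017]))]
bottle_100 [(0.89, array([0.406, 0.232, 0.107])), (0.7, array([0.573, 0.319, 0.128])), (0.5, array([0.582, 0.118, 0.017]))]
petri_1 [(0.77, array([0.491, 0.264, 0.015]))]
cylinder_100 [(0.66, array([0.725, 0.008, 0.147]))]
erlenmeyer [(0.89, array([ 0.634, -0.046,  0.042])), (0.47, array([0.501, 0.16 , 0.127]))]
```

View pics/s16z.png

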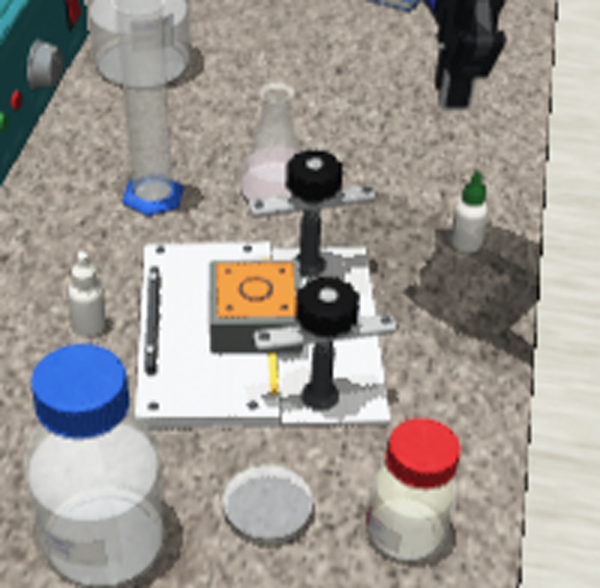

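View pics/t16z.png

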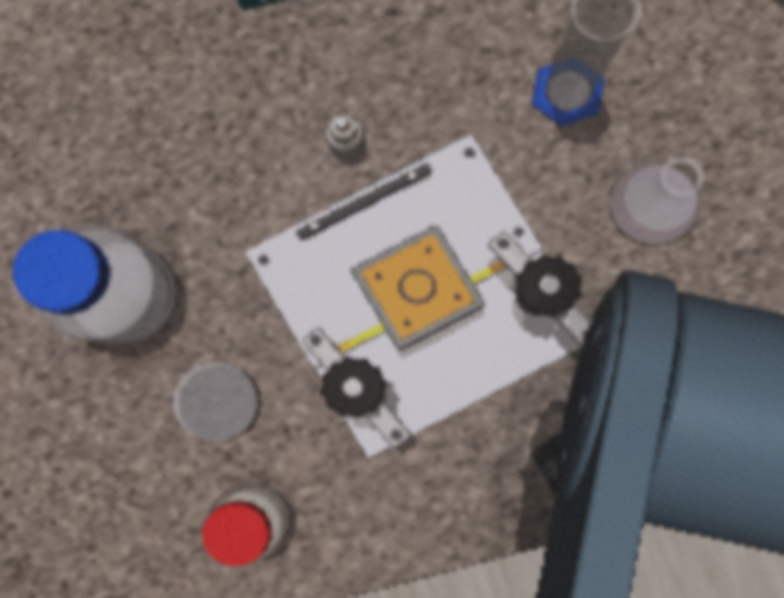

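```bash
python3 - <<'E'
from h import *
print(ctrl.hand_in()); st()
E
```

```text
the job is handed in; nothing more can be done
None
the job is handed in; nothing more can be done
```

The block now lies flat and square on the upper deck with its orange face up, and I handed the job in at about 25 s of the 72 s allowed. No verdict was reported.

- **Dropper bottle:** I moved it first. It stands upright on the worktop to the right front of the jig, at about (0.468, -0.060) m.
- **Clamps:** The right one has the reverse thread. Counterclockwise it stopped dead at about 0.7 N m, and clockwise it gave. The left one loosens counterclockwise. I turned them about 90° and 92° by wrist angle, roughly 1.57 and 1.6 rad. Both bars are well off the block, and the block still stood in place when they came clear.
- **Block:** I tipped it over the fence with near-closed fingers. Its orange face measured 56.7 mm over the worktop, level. Its centre was about 15 mm beyond the fence and within 2 mm of the jig's middle. That is about 10 mm inside the near limit of 5 mm, and my jig frame is good to roughly 2 mm.
- **Other glassware:** The bottles, dish, flask and cylinder were detected again within about 5 mm of where they started. The white-capped dropper was only checked against the pictures, where it stands in place. The gripper was clear of everything at hand-in.

Two things did not go as expected:

- **First push:** A lower, wider push stopped against something, probably a clamp, with about 29 N sideways and 24 N upward at the wrist. I backed off and pushed higher with narrower fingers. The force on the gripper body itself was not measured.
- **Starting angles:** Before any move, the block and bars measured about 0.12 and 0.19 rad off the jig line, more than the 0.05 and 0.08 rad stated. The block ended up square.

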